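# Clip down the tube shaker's carrier plate and switch it to three dots

### The arm

A 7-joint arm with a two-finger parallel gripper is mounted at the origin on the work surface. World frame = base frame: x ahead of the robot, y to its left, z up, the work surface at z = 0. Lengths are in mm, angles in rad, forces in N, time in s.
With the tool pointing down it reaches from about 400 to 875 mm from the base axis. Payload 4.4 kg.
Tool frame: the origin (TCP) lies between the finger pads; the fingertips stand ctrl.tcp_to_tips ahead of it and the grasp point (between the pads) lies 8 mm behind it (ctrl.tcp_to_tips is the distance from the TCP to the fingertips, in mm); z points along the fingers, y is the direction in which the jaws open and shut (so a half turn about z gives the same grasp; the last joint's range is limited). The gripper opens to 85 mm and grips with 20 to 120 N. Pads are 22 mm wide; open, the fingers measure 114 mm over their backs; the gripper's body (76 mm by 85 mm) begins 54 mm behind the grasp point. The pads swing forward as they close: fully open they stand 13 mm farther back than shut.
Start: joints at [1.044, 0.628, 0.038, 1.517, -0.027, 0.996, -0.02], TCP at [289.06, -582.204, 242.313] pointing down, gripper open.
Joint ranges: [-3.06, 3.06], [-0.37, 2.12], [-1.25, 1.32], [0.18, 2.47], [-1.1, 4.24], [0.23, 1.98], [-2.94, 2.94]. Speed limits (rad/s): [2.57, 2.57, 3.14, 3.14, 3.14, 3.14, 3.14].

### API

Orientations are given as [roll, pitch, yaw] about the fixed x, y, z axes, in that order (R = Rz(yaw) Ry(pitch) Rx(roll)).
In Python, from cell import ctrl gives the robot as it stands.
- The arm moves only by the tool send_rows, never from a script. Its argument "rows" is a list of rows, each an object of numbers: "x", "y", "z": the shift along the world's x, y, z in cm; "roll": the turn about the world's z in degrees; "claw": the closure, from 0 (fully open) to 1 (shut). A call has 1 to 5 rows; each row is the pose to reach, as a shift and turn from the pose commanded when the call began; what a row does not reach only later rows make up. A row lasts 1/12 s, in which the tool goes at most 41.7 mm and 7.16 degrees, less where a joint would pass 70% of its speed; a pose out of reach is approached as far as the arm can. A call with a gripper value outside its range is refused whole. The fingers move at their own pace and stop on an object; the grip force is fixed at half the most. Time passes only in rows, so rows that repeat a pose let the fingers close. It gives the time, the measured TCP pose, the force and the opening at its end, in the units of the state.
- ctrl.read_state(): the state, without advancing time (a new reading comes with each control period).
- ctrl.get_image(name): name is "scene" or "top" or "wrist"; returns (picture, depth): 400x640x3 uint8, blue, green, red; 400x640 float32, mm along the optical axis (not along the pixel's ray), 0 where there is no reading.
- ctrl.get_calibration(name): a dict with "intrinsics" (3x3 intrinsics, pixels), "dist_coeffs" ([k1, k2, p1, p2, k3] as OpenCV has them; the pictures are not rectified), "T" (4x4, takes a point from camera to world coordinates). Camera axes: x right, y down, z forward; pixel columns grow to the right and rows downward; lengths in mm; the calibration is good to about 2 mm. A picture is of the moment at which its call begins: read the wrist's pose just before it. get_calibration takes no time and is no camera call; for the wrist camera it gives the pose at the moment of the call.
- ctrl.finish_job(): hands the job in, once; it reports no verdict.
Trained networks look in the newest picture that a camera, given by its name, has taken for a name from the list of things; names that differ only in an ending like _2 or _b are one class to them, and where a whole thing is asked for, a point or a joint stands for the part that bears it (a point fixed in the world has none). Each returns a list of dicts, best first, with "confidence" (0 to 1); they miss things now and then, are a little off and sometimes report something else, mostly with a low value. They report only what shows in the picture. A call takes as long as a camera call.
- ctrl.recognise(camera, query): "uv" ([column, row] in pixels, amid what is visible of it).
- ctrl.regions_of(camera, query): "region" (400x640 bool, what is visible of it) and "uv" ([column, row] in pixels, amid what is visible of it).
- ctrl.place_of(camera, query): "uv" ([column, row] in pixels: a listed point, or the origin of a listed thing).
The state is a dict: "clock": time; "qpos": joint angles; "qd": joint speeds; "tau": joint torques, N m; "eef_pos": TCP position; "tool_rot": TCP orientation; "force": force on the tool from outside, world axes, zero at the start; "torque": the same for the moment, N m; "width": finger opening in mm.
Only numpy, scipy, OpenCV 4.12 (cv2) and the standard library are available. Lean on these libraries where they do the work, as an engineer would, in place of code of your own. Each camera call takes 0.05 s, during which the arm holds its last target. There are 200 camera calls.

### The job

Secure the shaker's plate with all the split clips that lie loose on the table: lay each one flat on the deck before a post of its own, then push it sideways with the two-pronged fork, not with the fingers, until it snaps fully home round the post's neck under the head. Only when every clip is home turn the selector knob to the mark with three dots, and have the fork standing flat in the steel tray at the end. Leave the other things on the table where they are.

Things in the scene. Friction and masses are not known exactly. Their poses are not given: they have to be found in the camera images.
- shaker: Tube shaker, fixed: white housing 200 (x) by 360 mm (y), bare metal deck 60 mm above the table. Origin: centre of its underside; x away from the robot, y left, z up. Four posts at x = +30, y = +135, +65, -5, -75 mm; free flat deck from x = -95 mm to the posts. A fixed strip of capped tubes at x = 65 to 95 mm stands 60 mm above the deck. Selector axis at x = -35, y = -140 mm.
- post1 (a point): Foot of a retaining post, on its axis at deck level; axes as shaker. Bare neck 12 mm in diameter and 8 mm high (the groove) under a round head 20 mm in diameter, top 18 mm above the deck. A clip lying flat on the deck slides in mouth first from any free side, its arms under the head. This is the leftmost post (greatest y).
- post2 (a point): Foot of a retaining post, on its axis at deck level; axes as shaker. Bare neck 12 mm in diameter and 8 mm high (the groove) under a round head 20 mm in diameter, top 18 mm above the deck. A clip lying flat on the deck slides in mouth first from any free side, its arms under the head. Second from the left.
- post3 (a point): Foot of a retaining post, on its axis at deck level; axes as shaker. Bare neck 12 mm in diameter and 8 mm high (the groove) under a round head 20 mm in diameter, top 18 mm above the deck. A clip lying flat on the deck slides in mouth first from any free side, its arms under the head. Third from the left.
- post4 (a point): Foot of a retaining post, on its axis at deck level; axes as shaker. Bare neck 12 mm in diameter and 8 mm high (the groove) under a round head 20 mm in diameter, top 18 mm above the deck. A clip lying flat on the deck slides in mouth first from any free side, its arms under the head. The rightmost, next to the knob.
- selector (a joint): Angle of the selector knob, rad, growing clockwise seen from above. Clicks into four rests: 0 (one dot), 0.7 (two dots), 1.4 (three), 2.1 (four); stops at 0 and 2.1. Let go between, it springs to the nearer one (about 0.06 N m). Starts at one or two dots. Pointer: white line on one end of the bar; groups of black dots on the deck round it are the marks.
- selector_grip (a point): Grip point of the knob on its axis, 37 mm above the deck; turns with the knob. A 44 mm disc carries an upright bar 42 mm long (along this frame's x, pointer at the -x end), 14 mm thick (y), from 14 to 44 mm above the deck; z up. Pinch the bar across its 14 mm.
- clip1: Steel split clip lying flat (3 or 4, all alike; one may be absent). Origin: under its round seat's centre, on its underside; x to its open mouth, z up. Flat part 6 mm thick, 40 mm wide (y), x = -20 (straight back edge) to +14 mm (arm ends, 21 mm apart inside). Upright grip tab on the back: x -20 to -10, y -9 to +9, up to z = 24 mm: grip across its 18 mm width. 53 g.
- clip2: As clip1. Two round jaws on the sprung arms at x = +7 mm leave an 8 mm gap that springs open to let a 12 mm neck in: about 8 to 12 N of sideways push, then it snaps over. The seat behind the jaws has about 2 mm of play. Seated, its origin lies on the post's axis.
- clip3: As clip1 and clip2. Laid ready before a post, mouth towards it, with its origin about 26 mm from the post's axis, its arm ends just reach under the head and its jaws do not yet touch the neck.
- clip4: As clip1 to clip3.
- fork: Push fork: flat slippery steel blade 6 mm thick, 46 mm wide (y), x = -30 to +30 mm, with two prongs on to x = +55 mm, each 10 mm wide, 26 mm apart inside: they go either side of a clip's tab and bear on its back edge. Upright grey handle, 22 mm square, up to z = 72 mm. Origin: blade underside below the handle; x to the prongs, z up. 0.15 to 0.25 kg. Starts flat on the table.
- tray: Shallow open steel tray, fixed, 145 mm (x) by 92 mm (y), walls 4 mm thick and 18 mm high. Origin: centre of its underside; the fork fits flat in it lengthwise.
- tray_in (a point): Centre of the tray's inner floor; axes as the tray.
- phone: Bystander: black phone 74 x 150 x 9 mm lying flat; origin centre of underside.
- swab_box: Bystander: cardboard swab box 60 x 100 x 45 mm; origin centre of underside.
- sample_tube: Bystander: red-capped sample tube in a white 34 mm square foot, 82 mm tall; origin centre of underside.
- tape_roll: Bystander: roll of clear tape lying flat, 76 mm in diameter, 20 mm high; origin centre of underside.
- marker: Bystander: marker pen 130 mm long, 12 mm thick; origin centre of underside.

How it is judged (in metres and radians):
On the way, in this order (a step that is already met when the one before it is completed fails the run):
1. every clip present is snapped home round a post's neck (seat within 4 mm of the post's axis, flat on the deck) ((horizontal distance between clip1 and post1 below 0.004 m or horizontal distance between clip1 and post2 below 0.004 m or horizontal distance between clip1 and post3 below 0.004 m or horizontal distance between clip1 and post4 below 0.004 m) and z of clip1 in the frame of post1 between -0.004 and 0.005 m and angle between each of clip1, clip2, clip3, clip4's own z axis and vertical below 0.12 rad and (horizontal distance between clip2 and post1 below 0.004 m or horizontal distance between clip2 and post2 below 0.004 m or horizontal distance between clip2 and post3 below 0.004 m or horizontal distance between clip2 and post4 below 0.004 m) and z of clip2 in the frame of post1 between -0.004 and 0.005 m and (horizontal distance between clip3 and post1 below 0.004 m or horizontal distance between clip3 and post2 below 0.004 m or horizontal distance between clip3 and post3 below 0.004 m or horizontal distance between clip3 and post4 below 0.004 m) and z of clip3 in the frame of post1 between -0.004 and 0.005 m and (horizontal distance between clip4 and post1 below 0.004 m or horizontal distance between clip4 and post2 below 0.004 m or horizontal distance between clip4 and post3 below 0.004 m or horizontal distance between clip4 and post4 below 0.004 m) and z of clip4 in the frame of post1 between -0.004 and 0.005 m), for 0.2 s.
2. the selector stands at the three-dot mark (1.4 rad within 0.12) (value of joint selector between 1.28 and 1.52 rad), for 0.2 s.
At the end, for the whole second after the job is handed in: Every clip present is home round a post (origin within 4 mm of the axis, lying flat on the deck), the selector rests at three dots (1.4 rad within 0.12), the fork stands flat on the tray's floor (handle within 45 mm lengthwise and 28 mm crosswise of its centre, tilt under 0.12 rad), all at rest (all of step 1 and all of step 2 and velocity of joint selector between -0.1 and 0.1 rad/s and x of fork in the frame of tray_in between -0.045 and 0.045 m and y of fork in the frame of tray_in between -0.028 and 0.028 m and z of fork in the frame of tray_in below 0.006 m and angle between fork's own z axis and vertical below 0.12 rad and linear speed of each of fork, clip1, clip2, clip3, clip4 below 0.03 m/s); the robot touches nothing.
It fails at once if the fingers touch a clip whose seat is within 10 mm of a post's foot (pushed on by hand instead of with the fork) ((contact force between the fingers and clip1 above 0.5 N and (distance between clip1 and post1 below 0.01 m or distance between clip1 and post2 below 0.01 m or distance between clip1 and post3 below 0.01 m or distance between clip1 and post4 below 0.01 m)) or (contact force between the fingers and clip2 above 0.5 N and (distance between clip2 and post1 below 0.01 m or distance between clip2 and post2 below 0.01 m or distance between clip2 and post3 below 0.01 m or distance between clip2 and post4 below 0.01 m)) or (contact force between the fingers and clip3 above 0.5 N and (distance between clip3 and post1 below 0.01 m or distance between clip3 and post2 below 0.01 m or distance between clip3 and post3 below 0.01 m or distance between clip3 and post4 below 0.01 m)) or (contact force between the fingers and clip4 above 0.5 N and (distance between clip4 and post1 below 0.01 m or distance between clip4 and post2 below 0.01 m or distance between clip4 and post3 below 0.01 m or distance between clip4 and post4 below 0.01 m))).
It fails at once if a bystander is moved more than 40 mm (distance of any of phone, swab_box, sample_tube, tape_roll, marker from where it was at the start of the episode above 0.04 m).
Of clip1, clip2, clip3, clip4 only 3 to 4 are there at a start; the rules pass over those that are not, and their reading is None.
At some moment in a run one of clip1, clip2, clip3, clip4, fork may be knocked a few centimetres aside while the robot is not near it.
It also fails if it takes over 210 s, if anything falls off the work surface, if the arm or the gripper's body presses on something with over 40 N, if the wrist force passes 120 N, or if a joint passes its speed limit or range.

## Working session

There is one attempt and no reset: what is moved stays moved. The work goes in short steps, Python scripts to look and compute and a tool call to move; the robot and the scene stay as the last step left them, time stands still between calls to the robot, and variables do not carry over. Pictures are saved under pics/ and viewed, on a budget of 14 in all, crops included, one or two more only if the job needs it, and the job is handed in when it is done.

Besides the shell and the picture viewer there is one more tool, called after "Request:" in YAML: its name, and indented under it one key for each argument. send_rows: Moves the arm, as the interface text tells. Its arguments: {"type":"object","properties":{"rows":{"type":"array"}},"required":["rows"]}

```bash
ls; mkdir -p pics; cat > h.py <<'E'
import numpy as np, cv2
from cell import ctrl
def w(cam,uv,z=None,d=None,C=None):
    C=C or ctrl.get_calibration(cam); K=np.array(C["intrinsics"]);T=np.array(C["T"])
    p=cv2.undistortPoints(np.array([[uv]],float),K,np.array(C["dist_coeffs"],float))[0,0]
    r=np.array([p[0],p[1],1.])
    if d is None: 
        rw=T[:3,:3]@r; d=(z-T[2,3])/rw[2]
    return T[:3,:3]@(r*d)+T[:3,3]
E
python3 - <<'E'
from h import *
for c in ["top","scene","wrist"]:
    im,d=ctrl.get_image(c); cv2.imwrite(f"pics/{c}0.png",im); np.save(f"{c}d.npy",d)
    C=ctrl.get_calibration(c); print(c,np.round(C["T"],2).tolist(),np.round(C["intrinsics"],1).tolist())
for c in ["top","scene"]:
  for q in ["shaker","post1","post2","post3","post4","selector_grip","clip1","fork","tray_in","phone","swab_box","sample_tube","tape_roll","marker"]:
    print(c,q,[(np.round(r["uv"]).tolist(),round(r["confidence"],2)) for r in ctrl.place_of(c,q)])
print({k:(np.round(v,3).tolist()) for k,v in ctrl.read_state().items()}, ctrl.tcp_to_tips)
E
```

```text
pics
top [[0.02, -0.99, 0.12, 379.53], [-1.0, -0.02, 0.0, 8.04], [0.0, -0.12, -0.99, 1294.26], [0.0, 0.0, 0.0, 1.0]] [[457.9, 0.0, 311.6], [0.0, 457.9, 197.6], [0.0, 0.0, 1.0]]
scene [[0.27, 0.79, -0.55, 1116.71], [0.96, -0.21, 0.17, -187.66], [0.02, -0.57, -0.82, 976.23], [0.0, 0.0, 0.0, 1.0]] [[395.5, 0.0, 314.4], [0.0, 395.5, 198.1], [0.0, 0.0, 1.0]]
wrist [[0.45, -0.86, -0.25, 352.67], [-0.9, -0.43, -0.12, -550.24], [-0.0, 0.28, -0.96, 374.32], [0.0, 0.0, 0.0, 1.0]] [[305.8, 0.0, 316.8], [0.0, 305.8, 199.1], [0.0, 0.0, 1.0]]
top shaker [([324.0, 170.0], 0.77), ([301.0, 160.0], 0.23), ([476.0, 210.0], 0.22)]
top post1 [([280.0, 161.0], 0.8), ([351.0, 157.0], 0.79), ([302.0, 159.0], 0.58), ([329.0, 156.0], 0.58)]
top post2 [([280.0, 161.0], 0.8), ([351.0, 157.0], 0.79), ([302.0, 159.0], 0.58), ([329.0, 156.0], 0.58)]
top post3 [([280.0, 161.0], 0.8), ([351.0, 157.0], 0.79), ([302.0, 159.0], 0.58), ([329.0, 156.0], 0.58)]
top post4 [([280.0, 161.0], 0.8), ([351.0, 157.0], 0.79), ([302.0, 159.0], 0.58), ([329.0, 156.0], 0.58)]
top selector_grip [([381.0, 179.0], 0.8)]
top clip1 [([27
[... 1185 characters left out ...]
], 0.6), ([403.0, 208.0], 0.49), ([441.0, 174.0], 0.48)]
scene fork [([202.0, 244.0], 0.9)]
scene tray_in [([153.0, 249.0], 0.84)]
scene phone [([436.0, 243.0], 0.64), ([367.0, 226.0], 0.57)]
scene swab_box [([477.0, 216.0], 0.7)]
scene sample_tube [([403.0, 237.0], 0.82)]
scene tape_roll [([390.0, 153.0], 0.62)]
scene marker [([205.0, 299.0], 0.62)]
{'clock': 1.55, 'qpos': [1.044, 0.628, 0.038, 1.517, -0.027, 0.996, -0.02], 'qd': [0.001, -0.0, 0.001, -0.0, -0.0, -0.0, 0.0], 'tau': [-0.0, -56.327, 1.225, -19.378, 0.011, 0.002, 0.0], 'eef_pos': [289.08, -582.191, 242.304], 'tool_rot': [3.142, -0.0, 0.461], 'force': [0.814, -0.962, 1.045], 'torque': [0.048, 0.014, 0.004], 'width': 85.569} 11.0
```

View pics/top0.png

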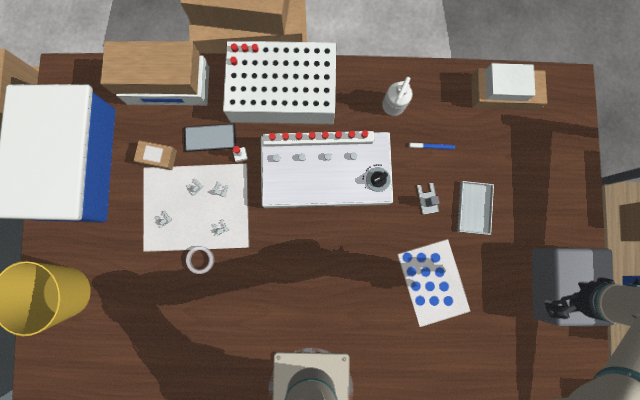

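View pics/scene0.png

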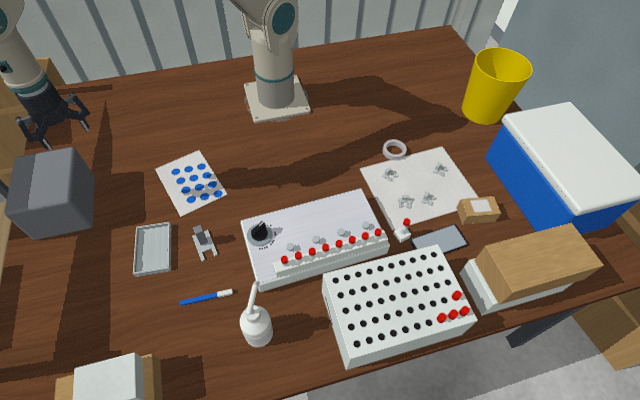

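The top view shows four clips on the white sheet at (194,187), (218,189), (163,219) and (219,228). The shaker is in the middle with posts at row ~158 and the knob at (378,179). The fork is at (428,200) and the tray at (476,208). The scene view agrees.

```bash
cat >> h.py <<'E'
def tri(a,b):
    # a,b: list of (origin, dir)
    A=np.zeros((3,3));v=np.zeros(3)
    for o,d in (a,b):
        d=d/np.linalg.norm(d);P=np.eye(3)-np.outer(d,d);A+=P;v+=P@o
    p=np.linalg.solve(A,v)
    return p,[np.linalg.norm((np.eye(3)-np.outer(d,d)/(d@d))@(p-o)) for o,d in (a,b)]
def ray(cam,uv,C=None):
    C=C or ctrl.get_calibration(cam)
    o=np.array(C["T"])[:3,3]; return o, w(cam,uv,d=1000.,C=C)-o
E
python3 - <<'E'
from h import *
td=np.load("topd.npy");sd=np.load("scened.npy")
def dep(cam,D,uv):
    u,v=map(int,uv);p=D[v-1:v+2,u-1:u+2];return w(cam,uv,d=float(np.median(p)))
P=dict(post1=((280,161),(364,226)),post2=((302,159),(340,232)),post3=((329,156),(313,240)),post4=((351,157),(290,250)),grip=((381,179),(258,227)),fork=((426,204),(202,244)),tray=((474,209),(153,249)))
for k,(a,b) in P.items(): print(k,np.round(tri(ray("top",a),ray("scene",b))[0]),"top z60/0",np.round(w("top",a,z=60)),np.round(w("top",a,z=3)))
for a in [(194,187),(218,189),(163,219),(219,228)]: print("clip",np.round(w("top",a,z=6)),np.round(dep("top",td,a)))
for n,a in dict(corner1=(262,207),c2=(392,205),c3=(389,133),c4=(263,136)).items(): print(n,np.round(w("top",a,z=60)))
E
```

```text
post1 [626. 100.  63.] top z60/0 [625.  97.  60.] [637. 101.   3.]
post2 [631.  36.  67.] top z60/0 [632.  37.  60.] [644.  38.   3.]
post3 [639. -39.  74.] top z60/0 [642. -37.  60.] [654. -39.   3.]
post4 [ 641. -101.   54.] top z60/0 [641. -98.  60.] [ 653. -103.    3.]
grip [ 576. -173.   96.] top z60/0 [ 581. -180.   60.] [ 591. -189.    3.]
fork [ 523. -328.  -14.] top z60/0 [ 515. -304.   60.] [ 521. -318.    3.]
tray [ 510. -460.   -1.] top z60/0 [ 504. -436.   60.] [ 510. -457.    3.]
clip [556. 344.   6.] [557. 346.   1.]
clip [552. 275.   6.] [552. 276.   4.]
clip [463. 429.   6.] [463. 430.   3.]
clip [441. 268.   6.] [441. 268.   5.]
corner1 [498. 142.  60.]
c2 [ 510. -211.   60.]
c3 [ 711. -203.   60.]
c4 [695. 146.  60.]
```

Request:
send_rows:
  rows:
    - {"x":4,"y":4}
    - {"x":8,"y":8,"roll":-7}
    - {"x":11,"y":10,"roll":-14}
    - {"x":14,"y":13,"roll":-20}
    - {"x":16,"y":16,"roll":-26.4}

```text
$.rows[0]: bad value
```

Request:
send_rows:
  rows:
    - {"x":2,"y":3.5}
    - {"x":4,"y":7}
    - {"x":6,"y":11}
    - {"x":7,"y":15}
    - {"x":7,"y":17}

```text
$.rows[0]: bad value
```

Request:
send_rows:
  rows:
    - {"x":0}
    - {"x":0}
    - {"x":0}

```text
$.rows[0]: bad value
```

```bash
python3 - <<'E'
from h import *
s=ctrl.read_state();print(s["clock"],s["eef_pos"],s["tool_rot"])
C=ctrl.get_calibration("wrist");im,d=ctrl.get_image("wrist");cv2.imwrite("pics/w1.png",im);np.savez("w1",d=d,T=C["T"])
for q,z in dict(post1=60,selector_grip=97,fork=0,tray_in=2,clip1=0).items():
    for r in ctrl.place_of("wrist",q):
        if r["confidence"]>.3: print(q,np.round(r["uv"],1),round(r["confidence"],2),np.round(w("wrist",r["uv"],z=z,C=C),1))
E
```

```text
1.55 [ 289.07975756 -582.19139145  242.30442679] [ 3.14158120e+00 -7.53619356e-05  4.60779283e-01]
```

View pics/w1.png

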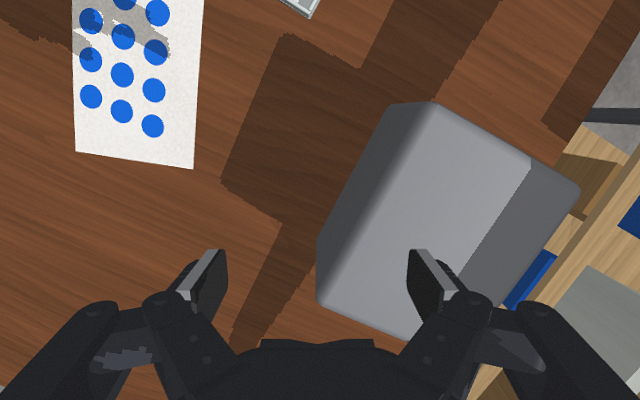

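Rows were refused, since they evidently need all five keys. The picture only shows the start pose over a grey box.

Request:
send_rows:
  rows:
    - {"x":2,"y":3,"z":1,"roll":0,"claw":0}
    - {"x":5,"y":6,"z":2,"roll":-7,"claw":0}
    - {"x":8,"y":9,"z":2,"roll":-14,"claw":0}
    - {"x":11,"y":12,"z":2,"roll":-20,"claw":0}
    - {"x":14,"y":15,"z":2,"roll":-26.4,"claw":0}

```text
clock: 2.27
eef_pos: [427.3, -433.8, 262.7]
tool_rot: [3.141, -0.001, -0.006]
force: [1.1, 0.0, 0.3]
width: 85.4
```

Request:
send_rows:
  rows:
    - {"x":2,"y":3.5,"z":0,"roll":0,"claw":0}
    - {"x":4,"y":7,"z":0,"roll":0,"claw":0}
    - {"x":6,"y":11,"z":0,"roll":0,"claw":0}
    - {"x":8,"y":14.5,"z":0,"roll":0,"claw":0}
    - {"x":9,"y":18,"z":0,"roll":0,"claw":0}

```text
clock: 2.68
eef_pos: [518.5, -252.7, 262.4]
tool_rot: [3.142, -0.002, 0.002]
force: [1.6, -0.6, 0.3]
width: 85.4
```

Request:
send_rows:
  rows:
    - {"x":0,"y":0,"z":0,"roll":0,"claw":0}
    - {"x":0,"y":0,"z":0,"roll":0,"claw":0}
    - {"x":0,"y":0,"z":0,"roll":0,"claw":0}

```text
clock: 2.93
eef_pos: [515.9, -255.8, 262.5]
tool_rot: [3.141, 0.0, 0.0]
force: [-0.8, -0.4, 0.4]
width: 85.9
```

```bash
cat > look.py <<'E'
import sys
from h import *
# look.py tag [q:z ...]
s=ctrl.read_state();print(round(s["clock"],2),np.round(s["eef_pos"],1),np.round(s["tool_rot"],4),"F",np.round(s["force"],1),"w",round(float(s["width"]),1))
C=ctrl.get_calibration("wrist");im,d=ctrl.get_image("wrist");t=sys.argv[1]
cv2.imwrite(f"pics/{t}.png",im);np.savez(t,d=d,T=C["T"],im=im)
for a in sys.argv[2:]:
    q,z=a.split(":")
    for r in ctrl.place_of("wrist",q):
        if r["confidence"]>.3: print(q,np.round(r["uv"],1),round(r["confidence"],2),np.round(w("wrist",r["uv"],z=float(z),C=C),1))
E
python3 look.py w2 post1:60 selector_grip:97 fork:0 tray_in:2 clip1:0
```

```text
2.93 [ 515.9 -255.8  262.5] [3.1405e+00 2.0000e-04 1.0000e-04] F [-0.8 -0.4  0.4] w 85.9
post1 [166.3  55. ] 0.7 [ 643.7 -101.3   60. ]
post1 [40.6 65.2] 0.64 [638.1  38.   60. ]
post1 [102.6  59.6] 0.59 [641.1 -32.6  60. ]
selector_grip [226.9 119.1] 0.9 [ 579.9 -170.1   97. ]
selector_grip [469.3 168.2] 0.49 [ 533.  -407.8   97. ]
fork [368.9 160.3] 0.56 [ 525.3 -323.3   -0. ]
tray_in [472.2 169.9] 0.71 [ 513.5 -460.7    2. ]
clip1 [472.2 169.8] 0.4 [ 513.3 -461.7    0. ]
```

View pics/w2.png

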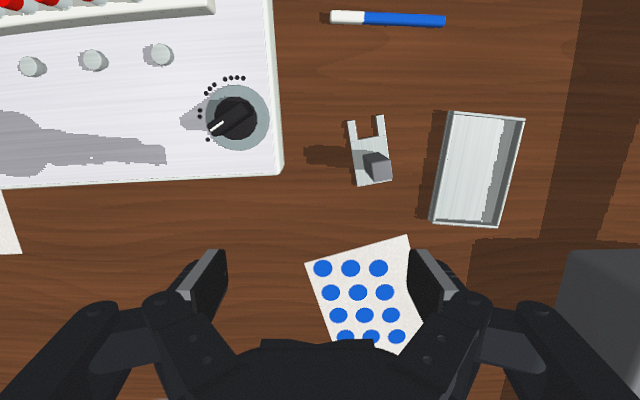

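The wrist view shows three posts at (31,66), (92,60), (158,54), the knob at (235,118) with its pointer towards the single dot at (208,140), the fork at (370,155) with prongs away, and the tray at (478,170). The post line gives a shaker yaw of about 0.04 rad. Next I go over the clips.

Request:
send_rows:
  rows:
    - {"x":0,"y":4,"z":0,"roll":0,"claw":0}
    - {"x":0,"y":8,"z":0,"roll":0,"claw":0}
    - {"x":0,"y":12,"z":0,"roll":0,"claw":0}
    - {"x":0,"y":16,"z":0,"roll":0,"claw":0}
    - {"x":0,"y":20,"z":0,"roll":0,"claw":0}

```text
clock: 3.65
eef_pos: [515.8, -54.1, 262.4]
tool_rot: [3.142, -0.0, -0.002]
force: [0.1, 0.9, 0.5]
width: 85.2
```

Request:
send_rows:
  rows:
    - {"x":-0.5,"y":4,"z":0,"roll":0,"claw":0}
    - {"x":-1,"y":8,"z":0,"roll":0,"claw":0}
    - {"x":-1.5,"y":12,"z":0,"roll":0,"claw":0}
    - {"x":-2,"y":16,"z":0,"roll":0,"claw":0}
    - {"x":-2,"y":20,"z":0,"roll":0,"claw":0}

```text
clock: 4.07
eef_pos: [495.1, 146.1, 262.5]
tool_rot: [3.142, 0.001, -0.001]
force: [-0.0, -0.3, 0.2]
width: 85.5
```

Request:
send_rows:
  rows:
    - {"x":-0.5,"y":4,"z":0,"roll":0,"claw":0}
    - {"x":-1,"y":8,"z":-1,"roll":0,"claw":0}
    - {"x":-1.5,"y":12,"z":-2,"roll":0,"claw":0}
    - {"x":-2,"y":16,"z":-3,"roll":0,"claw":0}
    - {"x":-2,"y":20,"z":-4,"roll":0,"claw":0}

```text
clock: 4.48
eef_pos: [475.2, 346.4, 222.0]
tool_rot: [-3.142, 0.001, -0.0]
force: [1.3, -0.3, -0.0]
width: 85.4
```

Request:
send_rows:
  rows:
    - {"x":0,"y":0,"z":0,"roll":0,"claw":0}
    - {"x":0,"y":0,"z":0,"roll":0,"claw":0}
    - {"x":0,"y":0,"z":0,"roll":0,"claw":0}

```text
clock: 4.73
eef_pos: [476.5, 343.7, 222.0]
tool_rot: [3.14, 0.0, -0.001]
force: [0.4, -0.2, 0.8]
width: 85.2
```

```bash
python3 look.py w3 clip1:0 post1:60; cat > clips.py <<'E'
# estimate clip poses from regions + depth: tab top centroid (z~24) and flat outline
import sys
from h import *
t=sys.argv[1];f=np.load(t+".npz");C=dict(ctrl.get_calibration("wrist"));C["T"]=f["T"];d=f["d"]
K=np.array(C["intrinsics"]);v,u=np.indices(d.shape)
p=cv2.undistortPoints(np.stack([u,v],-1).reshape(-1,1,2).astype(float),K,np.array(C["dist_coeffs"],float)).reshape(*d.shape,2)
X=np.concatenate([p,np.ones_like(p[...,:1])],-1)*d[...,None]@C["T"][:3,:3].T+C["T"][:3,3]
for r in ctrl.regions_of("wrist","clip1"):
    if r["confidence"]<.3: continue
    m=cv2.erode(r["region"].astype(np.uint8),np.ones((2,2)))>0
    m&=d>0
    Q=X[m];z=Q[:,2];b=np.percentile(z,10)
    tab=Q[z>b+12];fl=Q[(z<b+8)]
    if len(tab)<5: print("few",r["uv"]);continue
    c=tab.mean(0);a=fl.mean(0);dv=a-c
    # tab top width axis
    e=cv2.minAreaRect(tab[:,:2].astype(np.float32))
    print(np.round(r["uv"]),round(r["confidence"],2),len(Q),"z",np.round(np.percentile(z,[5,25,50,95]),1),"tab",np.round(c,1),"flat",np.round(a,1),"yaw",round(np.degrees(np.arctan2(dv[1],dv[0])),1),"rect",np.round(e[1],1),round(e[2],1))
E
python3 clips.py w3
```

```text
4.73 [476.5 343.7 222. ] [ 3.1401e+00  1.0000e-04 -9.0000e-04] F [ 0.4 -0.2  0.8] w 85.2
clip1 [313.3  99. ] 0.9 [560.6 347.6   0. ]
clip1 [238.  183.8] 0.8 [464.2 437.8   0. ]
clip1 [380.4 198.1] 0.63 [446.3 266.9   0. ]
clip1 [386.3 103.8] 0.57 [555.7 266.2   0. ]
post1 [581.7  16.6] 0.57 [633.7 104.8  60. ]
[385. 209.] 0.97 669 z [ 2.8  6.7  7.5 25.6] tab [433.8 262.   24.4] flat [441.7 263.7   6.9] yaw 12.6 rect [10.4 18.1] 26.9
[245. 189.] 0.87 525 z [ 6.   6.9  7.7 25.6] tab [455.7 422.7  24.7] flat [464.8 426.5   7.3] yaw 22.4 rect [ 9.8 17.4] 39.5
[382. 112.] 0.73 688 z [ 2.8  6.5  7.3 25.6] tab [542.1 273.3  24.6] flat [552.4 270.5   6.7] yaw -15.4 rect [17.9 10. ] 69.2
[319. 101.] 0.71 737 z [ 3.1  6.6  7.3 25.6] tab [551.  336.9  25. ] flat [558.  344.4   6.6] yaw 46.6 rect [ 9.5 17.6] 44.3
```

View pics/w3.png

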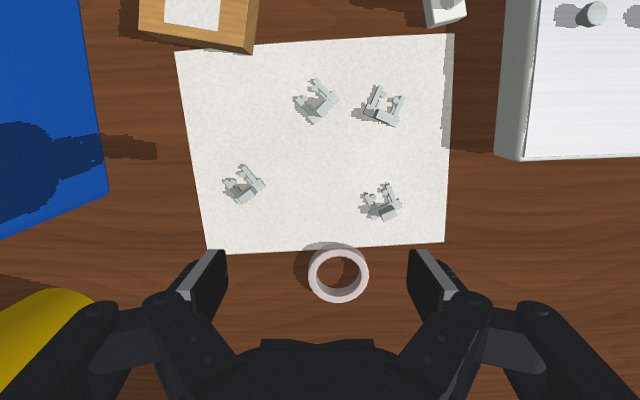

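The picture shows four clips on the sheet with tabs at about (378,205), (245,190), (385,120) and (318,112). The tape roll is at (338,275). Depth gives tab tops at 25 mm and flats at ~7 mm, which fits. I start with the clip at (542,273).

Request:
send_rows:
  rows:
    - {"x":1.5,"y":-1.5,"z":-2.5,"roll":-5,"claw":0.5}
    - {"x":3,"y":-3,"z":-5,"roll":-10,"claw":0.5}
    - {"x":5,"y":-5,"z":-7.5,"roll":-16,"claw":0.5}
    - {"x":6.5,"y":-7,"z":-10,"roll":-21,"claw":0.5}
    - {"x":6.5,"y":-7,"z":-12,"roll":-21,"claw":0.5}

```text
clock: 5.35
eef_pos: [545.5, 267.0, 101.4]
tool_rot: [3.138, -0.005, -0.379]
force: [0.5, -0.7, 0.7]
width: 42.5
```

Request:
send_rows:
  rows:
    - {"x":0,"y":0,"z":-2,"roll":0,"claw":0.5}
    - {"x":0,"y":0,"z":-2,"roll":0,"claw":0.5}
    - {"x":0,"y":0,"z":-2,"roll":0,"claw":0.5}
    - {"x":0,"y":0,"z":-2,"roll":0,"claw":0.5}

```text
clock: 5.68
eef_pos: [541.9, 275.0, 83.6]
tool_rot: [-3.14, -0.001, -0.367]
force: [1.3, 0.1, 0.6]
width: 42.6
```

```bash
python3 look.py w4 >/dev/null; python3 clips.py w4; python3 -c "
from h import *;s=ctrl.read_state();print(s['eef_pos'],s['tool_rot'],s['width'])"
```

```text
[357. 325.] 0.86 501 z [ 3.1  6.2  7.  10.8] tab [551.4 257.  150.6] flat [441.4 277.7   6.5] yaw 169.3 rect [1.8 9. ] 71.3
[187. 374.] 0.79 265 z [ 7.2 17.1 24.7 25.7] tab [455.1 421.5  24.7] flat [457.2 414.5   9.4] yaw -73.5 rect [ 8.6 18.1] 24.4
[226. 224.] 0.76 1481 z [ 5.4  6.8  7.5 25.5] tab [551.6 334.6  24.4] flat [562.6 341.3   7.1] yaw 31.5 rect [10.1 18.2] 43.9
[320. 203.] 0.63 1851 z [ 5.   6.8  7.5 25.5] tab [543.5 272.9  24.5] flat [551.9 269.1   7. ] yaw -24.1 rect [17.6 10.1] 67.7
[542.09235843 275.47564201  84.07438876] [-3.13924191e+00 -1.90562934e-03 -3.66296615e-01] 42.71923706621368
```

View pics/w4.png

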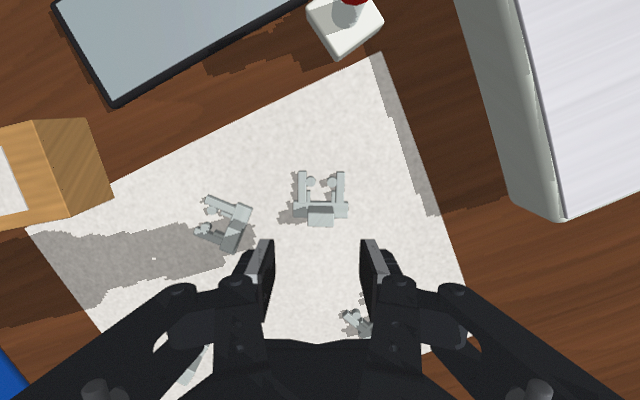

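The clip lies centred between the open jaws at (320,205). Fingers clear the neighbour at (235,225). I descend and grasp.

Request:
send_rows:
  rows:
    - {"x":0.1,"y":-0.25,"z":-2,"roll":-1,"claw":0.5}
    - {"x":0.1,"y":-0.25,"z":-4,"roll":-1,"claw":0.5}
    - {"x":0.1,"y":-0.25,"z":-5.5,"roll":-1,"claw":0.5}
    - {"x":0.1,"y":-0.25,"z":-6.2,"roll":-1,"claw":0.5}
    - {"x":0.1,"y":-0.25,"z":-6.2,"roll":-1,"claw":0.5}

```text
clock: 6.2
eef_pos: [541.6, 272.4, 19.8]
tool_rot: [3.141, 0.001, -0.383]
force: [-0.3, 0.6, 0.6]
width: 42.3
```

Request:
send_rows:
  rows:
    - {"x":0,"y":0,"z":0,"roll":0,"claw":1}
    - {"x":0,"y":0,"z":0,"roll":0,"claw":1}
    - {"x":0,"y":0,"z":0,"roll":0,"claw":1}
    - {"x":0,"y":0,"z":0,"roll":0,"claw":1}
    - {"x":0,"y":0,"z":0,"roll":0,"claw":1}

```text
clock: 6.62
eef_pos: [543.1, 272.9, 21.9]
tool_rot: [-3.14, -0.002, -0.384]
force: [-0.4, -1.0, 6.0]
width: 16.2
```

Request:
send_rows:
  rows:
    - {"x":0,"y":0,"z":2,"roll":0,"claw":1}
    - {"x":0,"y":0,"z":5,"roll":0,"claw":1}
    - {"x":0,"y":0,"z":8,"roll":0,"claw":1}
    - {"x":0,"y":0,"z":12,"roll":0,"claw":1}
    - {"x":0,"y":0,"z":15,"roll":0,"claw":1}

```text
clock: 7.03
eef_pos: [542.6, 272.5, 173.3]
tool_rot: [-3.14, -0.002, -0.384]
force: [-0.6, 0.5, -0.4]
width: 15.4
```

Request:
send_rows:
  rows:
    - {"x":0,"y":-4,"z":0,"roll":5,"claw":1}
    - {"x":0.5,"y":-8,"z":0,"roll":10,"claw":1}
    - {"x":1,"y":-12,"z":0,"roll":15,"claw":1}
    - {"x":1.5,"y":-16,"z":0,"roll":20,"claw":1}
    - {"x":1.5,"y":-20,"z":0,"roll":24.3,"claw":1}

```text
clock: 7.45
eef_pos: [558.0, 70.5, 171.0]
tool_rot: [3.141, -0.002, 0.045]
force: [0.6, -1.1, -0.6]
width: 15.5
```

Request:
send_rows:
  rows:
    - {"x":0,"y":-3,"z":0,"roll":0,"claw":1}
    - {"x":0,"y":-5,"z":0,"roll":0,"claw":1}
    - {"x":0,"y":-5,"z":0,"roll":0,"claw":1}
    - {"x":0,"y":-5,"z":0,"roll":0,"claw":1}
    - {"x":0,"y":-5,"z":0,"roll":0,"claw":1}

```text
clock: 7.87
eef_pos: [557.2, 23.4, 170.6]
tool_rot: [-3.141, -0.001, 0.041]
force: [0.1, 0.4, -0.4]
width: 16.0
```

```bash
python3 look.py w5 post1:60 selector_grip:97; cat > posts.py <<'E'
import sys
from h import *
t=sys.argv[1];f=np.load(t+".npz");C=dict(ctrl.get_calibration("wrist"));C["T"]=f["T"];d=f["d"]
K=np.array(C["intrinsics"]);v,u=np.indices(d.shape)
p=cv2.undistortPoints(np.stack([u,v],-1).reshape(-1,1,2).astype(float),K,np.array(C["dist_coeffs"],float)).reshape(*d.shape,2)
X=np.concatenate([p,np.ones_like(p[...,:1])],-1)*d[...,None]@C["T"][:3,:3].T+C["T"][:3,3]
roi=(X[...,0]>520)&(X[...,0]<600)&(np.abs(X[...,1])<90)&(X[...,2]>40)&(X[...,2]<75)&(d>0)
print("deck z",np.percentile(X[...,2][roi],[10,50,90]))
m=((X[...,2]>73)&(X[...,2]<83)&(X[...,0]>615)&(X[...,0]<660)&(d>0)).astype(np.uint8)
n,l,s,c=cv2.connectedComponentsWithStats(m)
for i in range(1,n):
    if s[i,4]>25:
        q=X[l==i];(cx,cy),r=cv2.minEnclosingCircle(q[:,:2].astype(np.float32));print(s[i,4],np.round(q.mean(0),1),"circ",round(cx,1),round(cy,1),round(r,1))
E
python3 posts.py w5
```

```text
7.87 [557.2  23.4 170.6] [-3.1407e+00 -6.0000e-04  4.0900e-02] F [ 0.1  0.4 -0.4] w 16.0
post1 [213.1 103.4] 0.95 [631.1 106.6  60. ]
post1 [397.3 101.8] 0.9 [637.9 -34.3  60. ]
post1 [303.9 100.7] 0.67 [635.5  37.   60. ]
post1 [484.7  99.2] 0.55 [ 643.5 -102.    60. ]
selector_grip [589.  194.4] 0.56 [ 580.6 -173.5   97. ]
deck z [60.33693883 61.17209426 62.03782968]
429 [652.1 211.7  79.9] circ 653.2 215.3 10.2
641 [635.5  36.5  79. ] circ 635.5 36.6 10.1
656 [632.1 105.3  78.8] circ 632.0 106.1 10.0
629 [638.7 -32.9  78.8] circ 638.8 -33.5 9.8
677 [ 642.  -101.9   78.4] circ 642.1 -103.1 10.1
```

View pics/w5.png

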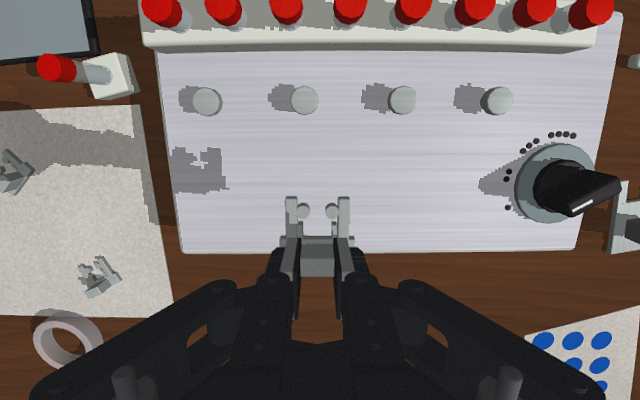

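Posts stand at about (632,106), (635.5,36.6), (639,-33) and (642,-102.5), with deck z ≈ 60. The clip is squarely held at (318,250), and the knob bar points down-left to one dot. I lay this clip before post4.

Request:
send_rows:
  rows:
    - {"x":1,"y":-3,"z":0,"roll":0.4,"claw":1}
    - {"x":2,"y":-6.5,"z":0,"roll":0.4,"claw":1}
    - {"x":3,"y":-10,"z":-1,"roll":0.4,"claw":1}
    - {"x":4.2,"y":-12.8,"z":-2.5,"roll":0.4,"claw":1}
    - {"x":4.2,"y":-12.8,"z":-5,"roll":0.4,"claw":1}

```text
clock: 8.43
eef_pos: [603.2, -114.0, 122.1]
tool_rot: [3.134, -0.008, 0.04]
force: [1.1, -1.1, 0.0]
width: 16.0
```

Request:
send_rows:
  rows:
    - {"x":0,"y":0,"z":0,"roll":0,"claw":1}
    - {"x":0,"y":0,"z":-1,"roll":0,"claw":1}
    - {"x":0,"y":0,"z":-2,"roll":0,"claw":1}
    - {"x":0,"y":0,"z":-2.5,"roll":0,"claw":1}
    - {"x":0,"y":0,"z":-2.5,"roll":0,"claw":1}

```text
clock: 8.85
eef_pos: [598.6, -104.1, 94.5]
tool_rot: [-3.141, 0.001, 0.049]
force: [-0.9, -0.0, -0.5]
width: 16.0
```

Request:
send_rows:
  rows:
    - {"x":0,"y":0,"z":0,"roll":0,"claw":1}
    - {"x":0,"y":0,"z":0,"roll":0,"claw":1}
    - {"x":0,"y":0,"z":0,"roll":0,"claw":1}

```text
clock: 9.1
eef_pos: [599.6, -105.5, 96.1]
tool_rot: [3.141, -0.001, 0.048]
force: [-0.2, -0.0, -0.6]
width: 16.4
```

Request:
send_rows:
  rows:
    - {"x":0,"y":0,"z":-0.7,"roll":0,"claw":1}
    - {"x":0,"y":0,"z":-1.2,"roll":0,"claw":1}
    - {"x":0,"y":0,"z":-1.4,"roll":0,"claw":1}
    - {"x":0,"y":0,"z":-1.4,"roll":0,"claw":1}
    - {"x":0,"y":0,"z":-1.4,"roll":0,"claw":1}

```text
clock: 9.52
eef_pos: [599.0, -105.6, 81.9]
tool_rot: [-3.141, 0.0, 0.047]
force: [-2.1, 0.3, 7.6]
width: 15.9
```

Request:
send_rows:
  rows:
    - {"x":0,"y":0,"z":0,"roll":0,"claw":0.62}
    - {"x":0,"y":0,"z":0,"roll":0,"claw":0.62}
    - {"x":0,"y":0,"z":0,"roll":0,"claw":0.62}
    - {"x":0,"y":0,"z":0,"roll":0,"claw":0.62}

```text
clock: 9.85
eef_pos: [599.0, -105.7, 81.0]
tool_rot: [-3.142, 0.0, 0.047]
force: [-0.3, 0.5, 0.4]
width: 32.5
```

Request:
send_rows:
  rows:
    - {"x":0,"y":0,"z":1,"roll":0,"claw":0.62}
    - {"x":0,"y":0,"z":3,"roll":0,"claw":0.62}
    - {"x":0,"y":0,"z":6,"roll":0,"claw":0.62}
    - {"x":0,"y":1,"z":8,"roll":0,"claw":0.62}
    - {"x":0,"y":3,"z":10,"roll":0,"claw":0.62}

```text
clock: 10.27
eef_pos: [599.3, -79.0, 183.4]
tool_rot: [3.139, -0.001, 0.042]
force: [0.5, 0.2, 0.8]
width: 32.2
```

```bash
python3 look.py w6; python3 clips.py w6
```

```text
10.27 [599.3 -79.  183.4] [ 3.1389e+00 -1.5000e-03  4.2200e-02] F [0.5 0.2 0.8] w 32.2
[349. 191.] 0.81 1320 z [65.6 66.9 67.5 85.6] tab [ 599.5 -104.7   84.5] flat [ 609.4 -104.7   67.1] yaw -0.1 rect [10. 18.] 1.7
[ 32. 300.] 0.79 700 z [ 2.7  6.1  7.2 25.2] tab [435.4 256.9  22.8] flat [444.8 261.2   6.3] yaw 24.2 rect [10.9 19.3] 21.1
```

Clip is flat before post4. Next is the clip at (551.6,334.6), yaw 44°.

Request:
send_rows:
  rows:
    - {"x":0,"y":4,"z":0,"roll":6,"claw":0.5}
    - {"x":-1,"y":8,"z":0,"roll":12,"claw":0.5}
    - {"x":-2,"y":11.5,"z":0,"roll":18,"claw":0.5}
    - {"x":-3,"y":15,"z":0,"roll":24,"claw":0.5}
    - {"x":-4,"y":19,"z":0,"roll":30,"claw":0.5}

```text
clock: 10.78
eef_pos: [558.4, 114.0, 181.1]
tool_rot: [3.141, 0.001, 0.574]
force: [0.5, 1.1, 0.5]
width: 42.3
```

Request:
send_rows:
  rows:
    - {"x":0,"y":4,"z":0,"roll":4,"claw":0.5}
    - {"x":0,"y":8,"z":0,"roll":8,"claw":0.5}
    - {"x":0,"y":12,"z":0,"roll":11,"claw":0.5}
    - {"x":-0.8,"y":16,"z":0,"roll":11,"claw":0.5}
    - {"x":-0.8,"y":20,"z":-1,"roll":11,"claw":0.5}

```text
clock: 11.2
eef_pos: [550.8, 316.3, 172.6]
tool_rot: [3.141, -0.002, 0.763]
force: [0.4, -0.4, -0.6]
width: 42.7
```

Request:
send_rows:
  rows:
    - {"x":0,"y":2,"z":-3,"roll":0,"claw":0.5}
    - {"x":0,"y":2,"z":-6,"roll":0,"claw":0.5}
    - {"x":0,"y":2,"z":-9,"roll":0,"claw":0.5}
    - {"x":0,"y":2,"z":-9,"roll":0,"claw":0.5}
    - {"x":0,"y":2,"z":-9,"roll":0,"claw":0.5}

```text
clock: 11.62
eef_pos: [550.1, 332.9, 79.8]
tool_rot: [-3.141, 0.004, 0.762]
force: [1.0, -0.6, 0.4]
width: 43.0
```

```bash
python3 look.py w7; python3 clips.py w7
```

```text
11.62 [550.1 332.9  79.8] [-3.1414  0.0045  0.7624] F [ 1.  -0.6  0.4] w 43.0
[311. 204.] 0.96 1758 z [ 5.9  6.9  7.6 25.5] tab [552.1 337.   24.5] flat [558.1 343.4   7.2] yaw 46.8 rect [ 9.5 18. ] 44.3
[132. 215.] 0.95 2150 z [ 3.3  6.6  7.4 25.4] tab [457.6 422.7  23.6] flat [466.6 428.    6.7] yaw 30.7 rect [10.9 18.2] 35.6
few [278.1, 337.7]
```

Request:
send_rows:
  rows:
    - {"x":0.2,"y":0.3,"z":-2,"roll":0,"claw":0.5}
    - {"x":0.2,"y":0.3,"z":-4,"roll":0,"claw":0.5}
    - {"x":0.2,"y":0.3,"z":-5.5,"roll":0,"claw":0.5}
    - {"x":0.2,"y":0.3,"z":-5.9,"roll":0,"claw":0.5}
    - {"x":0.2,"y":0.3,"z":-5.9,"roll":0,"claw":0.5}

```text
clock: 12.13
eef_pos: [553.1, 336.9, 22.2]
tool_rot: [-3.142, 0.001, 0.762]
force: [-0.6, 0.1, -0.0]
width: 42.4
```

Request:
send_rows:
  rows:
    - {"x":0,"y":0,"z":0,"roll":0,"claw":1}
    - {"x":0,"y":0,"z":0,"roll":0,"claw":1}
    - {"x":0,"y":0,"z":0,"roll":0,"claw":1}
    - {"x":0,"y":0,"z":0,"roll":0,"claw":1}
    - {"x":0,"y":0,"z":0,"roll":0,"claw":1}

```text
clock: 12.55
eef_pos: [554.1, 337.9, 24.0]
tool_rot: [3.141, -0.003, 0.763]
force: [-1.2, 0.1, 7.1]
width: 15.8
```

Request:
send_rows:
  rows:
    - {"x":0,"y":0,"z":2,"roll":0,"claw":1}
    - {"x":0,"y":0,"z":5,"roll":0,"claw":1}
    - {"x":0,"y":0,"z":8,"roll":0,"claw":1}
    - {"x":0,"y":0,"z":11,"roll":0,"claw":1}
    - {"x":0,"y":0,"z":13,"roll":0,"claw":1}

```text
clock: 12.97
eef_pos: [554.1, 338.1, 155.7]
tool_rot: [3.141, -0.004, 0.763]
force: [-0.1, -0.7, -0.7]
width: 15.6
```

Request:
send_rows:
  rows:
    - {"x":0,"y":-4,"z":0,"roll":-7,"claw":1}
    - {"x":1,"y":-8,"z":0,"roll":-14,"claw":1}
    - {"x":2,"y":-11.5,"z":0,"roll":-21,"claw":1}
    - {"x":3,"y":-15,"z":0,"roll":-28,"claw":1}
    - {"x":4,"y":-18.5,"z":0,"roll":-35,"claw":1}

```text
clock: 13.38
eef_pos: [593.4, 150.7, 153.0]
tool_rot: [-3.141, -0.001, 0.146]
force: [0.9, 1.0, -1.1]
width: 16.0
```

Request:
send_rows:
  rows:
    - {"x":0,"y":-4,"z":0,"roll":-6,"claw":1}
    - {"x":0,"y":-8,"z":0,"roll":-6,"claw":1}
    - {"x":0,"y":-12,"z":0,"roll":-6,"claw":1}
    - {"x":0,"y":-16,"z":0,"roll":-6,"claw":1}
    - {"x":0.2,"y":-18.8,"z":-1,"roll":-6,"claw":1}

```text
clock: 13.8
eef_pos: [595.8, -40.6, 144.3]
tool_rot: [3.139, -0.003, 0.044]
force: [-0.0, -1.6, -0.5]
width: 15.4
```

Request:
send_rows:
  rows:
    - {"x":0,"y":0,"z":-2,"roll":0,"claw":1}
    - {"x":0,"y":0,"z":-4,"roll":0,"claw":1}
    - {"x":0,"y":0,"z":-5,"roll":0,"claw":1}
    - {"x":0,"y":0,"z":-5,"roll":0,"claw":1}
    - {"x":0,"y":0,"z":-5,"roll":0,"claw":1}

```text
clock: 14.22
eef_pos: [595.0, -35.0, 92.3]
tool_rot: [-3.141, 0.001, 0.048]
force: [-0.1, -0.2, 0.0]
width: 15.1
```

Request:
send_rows:
  rows:
    - {"x":0,"y":0,"z":-0.6,"roll":0,"claw":1}
    - {"x":0,"y":0,"z":-0.9,"roll":0,"claw":1}
    - {"x":0,"y":0,"z":-1.1,"roll":0,"claw":1}
    - {"x":0,"y":0,"z":-1.1,"roll":0,"claw":1}
    - {"x":0,"y":0,"z":-1.1,"roll":0,"claw":1}

```text
clock: 14.63
eef_pos: [596.0, -35.2, 83.9]
tool_rot: [-3.142, -0.002, 0.048]
force: [-2.8, 0.6, 14.6]
width: 15.5
```

Request:
send_rows:
  rows:
    - {"x":0,"y":0,"z":0,"roll":0,"claw":0.62}
    - {"x":0,"y":0,"z":0,"roll":0,"claw":0.62}
    - {"x":0,"y":0,"z":0,"roll":0,"claw":0.62}
    - {"x":0,"y":0,"z":0,"roll":0,"claw":0.62}

```text
clock: 14.97
eef_pos: [595.2, -35.5, 81.3]
tool_rot: [3.142, -0.0, 0.047]
force: [-0.1, -0.6, -0.7]
width: 32.3
```

Request:
send_rows:
  rows:
    - {"x":0,"y":0,"z":1,"roll":0,"claw":0.62}
    - {"x":0,"y":0,"z":3,"roll":0,"claw":0.62}
    - {"x":0,"y":0,"z":6,"roll":0,"claw":0.62}
    - {"x":-1,"y":0,"z":8,"roll":0,"claw":0.5}
    - {"x":-3,"y":2,"z":10,"roll":0,"claw":0.5}

```text
clock: 15.38
eef_pos: [567.4, -20.3, 183.3]
tool_rot: [3.138, -0.004, 0.041]
force: [0.4, -0.3, 0.3]
width: 42.5
```

```bash
python3 look.py w8; python3 clips.py w8
```

```text
15.38 [567.4 -20.3 183.3] [ 3.138  -0.0045  0.0409] F [ 0.4 -0.3  0.3] w 42.5
[336. 164.] 0.86 1206 z [66.  66.9 67.5 85.6] tab [593.3 -34.3  84.6] flat [602.8 -34.2  67.2] yaw 0.7 rect [10.4 17.7] 3.6
[420. 157.] 0.68 1445 z [65.4 66.7 67.4 85.5] tab [ 599.2 -104.1   84.5] flat [ 610.4 -103.    67. ] yaw 5.6 rect [ 9.9 17.9] 2.7
[ 70. 282.] 0.58 703 z [ 2.8  6.5  7.4 25.4] tab [435.2 257.6  23.3] flat [444.3 260.3   6.6] yaw 16.2 rect [10.7 18.5] 27.4
```

Request:
send_rows:
  rows:
    - {"x":-1.5,"y":3.5,"z":0,"roll":5,"claw":0.5}
    - {"x":-3,"y":7,"z":0,"roll":10,"claw":0.5}
    - {"x":-5,"y":10.5,"z":0,"roll":15,"claw":0.5}
    - {"x":-7,"y":14,"z":0,"roll":20,"claw":0.5}
    - {"x":-9,"y":17.5,"z":0,"roll":23,"claw":0.5}

```text
clock: 15.9
eef_pos: [474.3, 160.6, 181.5]
tool_rot: [-3.142, -0.0, 0.452]
force: [1.5, -0.3, 0.6]
width: 42.3
```

Request:
send_rows:
  rows:
    - {"x":-1.5,"y":3.5,"z":0,"roll":0,"claw":0.5}
    - {"x":-3,"y":7,"z":0,"roll":0,"claw":0.5}
    - {"x":-4.1,"y":10,"z":0,"roll":0,"claw":0.5}
    - {"x":-4.1,"y":10,"z":-4,"roll":0,"claw":0.5}
    - {"x":-4.1,"y":10,"z":-7,"roll":0,"claw":0.5}

```text
clock: 16.32
eef_pos: [434.1, 263.0, 111.3]
tool_rot: [-3.14, -0.004, 0.454]
force: [0.5, 0.1, -0.6]
width: 42.8
```

Request:
send_rows:
  rows:
    - {"x":0,"y":0,"z":-3,"roll":0,"claw":0.5}
    - {"x":0,"y":0,"z":-3,"roll":0,"claw":0.5}
    - {"x":0,"y":0,"z":-3,"roll":0,"claw":0.5}
    - {"x":0,"y":0,"z":-3,"roll":0,"claw":0.5}

```text
clock: 16.65
eef_pos: [435.0, 259.7, 82.4]
tool_rot: [-3.141, -0.002, 0.448]
force: [0.4, 0.2, -0.4]
width: 42.5
```

```bash
python3 look.py w9; python3 clips.py w9
```

```text
16.65 [435.  259.7  82.4] [-3.1415e+00 -1.6000e-03  4.4810e-01] F [ 0.4  0.2 -0.4] w 42.5
[102.  76.] 0.79 2375 z [ 3.6  6.6  7.4 25.5] tab [456.1 421.   23.9] flat [466.9 425.7   6.7] yaw 23.7 rect [10.4 18.7] 37.8
[314. 210.] 0.76 1866 z [ 5.7  6.8  7.5 25.5] tab [433.8 261.7  24.4] flat [443.1 265.7   7.1] yaw 23.1 rect [10.5 17.4] 25.3
```

View pics/w9.png

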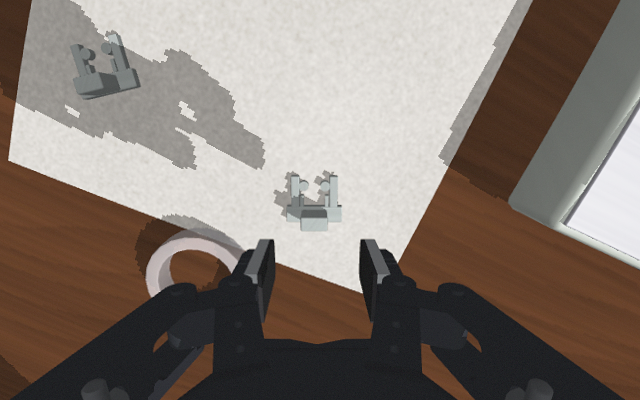

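The clip is centred at (314,205) in the jaws. The tape roll's edge at (245,255) stays clear of the left finger.

Request:
send_rows:
  rows:
    - {"x":-0.1,"y":0.15,"z":-2,"roll":0,"claw":0.5}
    - {"x":-0.1,"y":0.15,"z":-4,"roll":0,"claw":0.5}
    - {"x":-0.1,"y":0.15,"z":-5.5,"roll":0,"claw":0.5}
    - {"x":-0.1,"y":0.15,"z":-6,"roll":0,"claw":0.5}
    - {"x":-0.1,"y":0.15,"z":-6,"roll":0,"claw":0.5}

```text
clock: 17.17
eef_pos: [433.4, 260.8, 21.6]
tool_rot: [3.142, -0.0, 0.448]
force: [-0.7, -0.7, 0.7]
width: 42.8
```

Request:
send_rows:
  rows:
    - {"x":0,"y":0,"z":0,"roll":0,"claw":1}
    - {"x":0,"y":0,"z":0,"roll":0,"claw":1}
    - {"x":0,"y":0,"z":0,"roll":0,"claw":1}
    - {"x":0,"y":0,"z":0,"roll":0,"claw":1}
    - {"x":0,"y":0,"z":0,"roll":0,"claw":1}

```text
clock: 17.58
eef_pos: [434.1, 261.3, 22.9]
tool_rot: [-3.141, -0.003, 0.448]
force: [-1.1, -0.2, 5.4]
width: 15.6
```

Request:
send_rows:
  rows:
    - {"x":0,"y":0,"z":2,"roll":0,"claw":1}
    - {"x":0,"y":0,"z":5,"roll":0,"claw":1}
    - {"x":0,"y":0,"z":8,"roll":0,"claw":1}
    - {"x":0,"y":0,"z":11,"roll":0,"claw":1}
    - {"x":0,"y":0,"z":13,"roll":0,"claw":1}

```text
clock: 18.0
eef_pos: [434.0, 261.3, 154.7]
tool_rot: [-3.141, -0.004, 0.448]
force: [0.5, -0.0, -0.4]
width: 15.8
```

Request:
send_rows:
  rows:
    - {"x":2,"y":-3.5,"z":0,"roll":-5,"claw":1}
    - {"x":4.2,"y":-6.8,"z":0,"roll":-10,"claw":1}
    - {"x":6.4,"y":-10,"z":0,"roll":-15,"claw":1}
    - {"x":8.6,"y":-13.2,"z":0,"roll":-20,"claw":1}
    - {"x":11,"y":-16.4,"z":0,"roll":-22.9,"claw":1}

```text
clock: 18.42
eef_pos: [543.7, 95.3, 152.5]
tool_rot: [-3.141, -0.001, 0.045]
force: [0.2, 1.1, -0.4]
width: 15.6
```

Request:
send_rows:
  rows:
    - {"x":2.4,"y":-3.2,"z":0,"roll":0,"claw":1}
    - {"x":4.8,"y":-6.3,"z":0,"roll":0,"claw":1}
    - {"x":4.8,"y":-6.3,"z":-3,"roll":0,"claw":1}
    - {"x":4.8,"y":-6.3,"z":-5,"roll":0,"claw":1}
    - {"x":4.8,"y":-6.3,"z":-6,"roll":0,"claw":1}

```text
clock: 18.83
eef_pos: [589.9, 32.8, 89.7]
tool_rot: [3.142, 0.003, 0.047]
force: [-0.2, 0.0, -1.0]
width: 15.9
```

Request:
send_rows:
  rows:
    - {"x":0,"y":0,"z":0,"roll":0,"claw":1}
    - {"x":0,"y":0,"z":0,"roll":0,"claw":1}
    - {"x":0,"y":0,"z":0,"roll":0,"claw":1}

```text
clock: 19.08
eef_pos: [591.9, 34.6, 92.7]
tool_rot: [-3.141, -0.002, 0.05]
force: [-0.2, 0.5, 0.7]
width: 16.0
```

Request:
send_rows:
  rows:
    - {"x":0,"y":0,"z":-0.6,"roll":0,"claw":1}
    - {"x":0,"y":0,"z":-0.8,"roll":0,"claw":1}
    - {"x":0,"y":0,"z":-1.0,"roll":0,"claw":1}
    - {"x":0,"y":0,"z":-1.0,"roll":0,"claw":1}
    - {"x":0,"y":0,"z":-1.0,"roll":0,"claw":1}

```text
clock: 19.5
eef_pos: [591.4, 34.2, 82.9]
tool_rot: [-3.141, -0.001, 0.049]
force: [-2.6, 0.5, 8.6]
width: 15.6
```

Request:
send_rows:
  rows:
    - {"x":0,"y":0,"z":0,"roll":0,"claw":0.62}
    - {"x":0,"y":0,"z":0,"roll":0,"claw":0.62}
    - {"x":0,"y":0,"z":0,"roll":0,"claw":0.62}
    - {"x":0,"y":0,"z":0,"roll":0,"claw":0.62}

```text
clock: 19.83
eef_pos: [591.1, 33.9, 81.2]
tool_rot: [3.142, 0.0, 0.049]
force: [0.2, -0.2, 0.1]
width: 32.4
```

Request:
send_rows:
  rows:
    - {"x":0,"y":0,"z":1,"roll":0,"claw":0.62}
    - {"x":0,"y":0,"z":3,"roll":0,"claw":0.62}
    - {"x":0,"y":0,"z":6,"roll":0,"claw":0.62}
    - {"x":-1,"y":0,"z":8,"roll":0,"claw":0.5}
    - {"x":-3,"y":2,"z":10,"roll":0,"claw":0.5}

```text
clock: 20.25
eef_pos: [563.6, 49.1, 183.3]
tool_rot: [3.138, -0.004, 0.042]
force: [0.6, -0.2, 0.3]
width: 42.7
```

```bash
python3 look.py w10; python3 clips.py w10
```

```text
20.25 [563.6  49.1 183.3] [ 3.1383 -0.0043  0.0421] F [ 0.6 -0.2  0.3] w 42.7
[420. 162.] 0.91 1330 z [65.9 66.8 67.5 85.7] tab [593.1 -33.6  84.5] flat [603.6 -32.8  67.2] yaw 4.3 rect [ 9.9 17.7] 5.3
[504. 157.] 0.86 1397 z [65.2 66.7 67.4 85.4] tab [ 599.4 -102.9   84.1] flat [ 611.1 -101.3   67.1] yaw 7.7 rect [10.  17.7] 2.8
[337. 162.] 0.77 1300 z [66.  66.9 67.5 85.6] tab [591.   34.7  84.8] flat [600.8  34.6  67.1] yaw -0.9 rect [ 9.7 17. ] 2.9
few [2.0, 252.2]
[ 81. 327.] 0.51 1093 z [ 4.4 10.4 18.1 21.9] tab [375.3 324.3  25.2] flat [370.7 322.5   8.4] yaw -159.1 rect [ 32.5 336.9] 40.2
```

Request:
send_rows:
  rows:
    - {"x":-1,"y":3.8,"z":0,"roll":7,"claw":0.5}
    - {"x":-2,"y":7.6,"z":0,"roll":14,"claw":0.5}
    - {"x":-3,"y":11.4,"z":0,"roll":21,"claw":0.5}
    - {"x":-4,"y":15.2,"z":0,"roll":28,"claw":0.5}
    - {"x":-5,"y":19,"z":0,"roll":35,"claw":0.5}

```text
clock: 20.77
eef_pos: [510.7, 245.3, 181.6]
tool_rot: [3.141, -0.0, 0.665]
force: [1.0, 0.6, 0.2]
width: 43.0
```

Request:
send_rows:
  rows:
    - {"x":-1,"y":3.8,"z":0,"roll":0,"claw":0.5}
    - {"x":-2,"y":7.6,"z":0,"roll":0,"claw":0.5}
    - {"x":-3.2,"y":11.2,"z":0,"roll":0,"claw":0.5}
    - {"x":-4.4,"y":14.8,"z":0,"roll":0,"claw":0.5}
    - {"x":-5.5,"y":17.8,"z":-1,"roll":0,"claw":0.5}

```text
clock: 21.18
eef_pos: [455.9, 425.8, 173.0]
tool_rot: [-3.14, -0.004, 0.661]
force: [-0.1, -0.4, 0.1]
width: 42.2
```

Request:
send_rows:
  rows:
    - {"x":0,"y":0,"z":-3,"roll":0,"claw":0.5}
    - {"x":0,"y":0,"z":-6,"roll":0,"claw":0.5}
    - {"x":0,"y":0,"z":-9,"roll":0,"claw":0.5}
    - {"x":0,"y":0,"z":-9,"roll":0,"claw":0.5}
    - {"x":0,"y":0,"z":-9,"roll":0,"claw":0.5}

```text
clock: 21.6
eef_pos: [455.4, 420.9, 80.1]
tool_rot: [3.141, 0.004, 0.66]
force: [0.4, 0.7, -0.7]
width: 42.5
```

```bash
python3 look.py w11; python3 clips.py w11
```

```text
21.6 [455.4 420.9  80.1] [3.1409 0.0037 0.6598] F [ 0.4  0.7 -0.7] w 42.5
[313. 205.] 0.9 1849 z [ 5.8  6.9  7.5 25.5] tab [456.2 424.2  24.4] flat [464.2 429.1   7.2] yaw 31.5 rect [10.5 18. ] 36.5
```

Request:
send_rows:
  rows:
    - {"x":0.1,"y":0.2,"z":-2,"roll":-1,"claw":0.5}
    - {"x":0.1,"y":0.2,"z":-4,"roll":-1,"claw":0.5}
    - {"x":0.1,"y":0.2,"z":-5.5,"roll":-1,"claw":0.5}
    - {"x":0.1,"y":0.2,"z":-6,"roll":-1,"claw":0.5}
    - {"x":0.1,"y":0.2,"z":-6,"roll":-1,"claw":0.5}

```text
clock: 22.12
eef_pos: [457.6, 424.0, 22.0]
tool_rot: [-3.142, -0.001, 0.642]
force: [0.7, 0.5, 0.7]
width: 42.8
```

Request:
send_rows:
  rows:
    - {"x":0,"y":0,"z":0,"roll":0,"claw":1}
    - {"x":0,"y":0,"z":0,"roll":0,"claw":1}
    - {"x":0,"y":0,"z":0,"roll":0,"claw":1}
    - {"x":0,"y":0,"z":0,"roll":0,"claw":1}
    - {"x":0,"y":0,"z":0,"roll":0,"claw":1}

```text
clock: 22.53
eef_pos: [458.2, 424.8, 23.4]
tool_rot: [-3.141, -0.003, 0.642]
force: [-1.1, -0.9, 6.9]
width: 15.9
```

Request:
send_rows:
  rows:
    - {"x":0,"y":0,"z":2,"roll":0,"claw":1}
    - {"x":0,"y":0,"z":5,"roll":0,"claw":1}
    - {"x":0,"y":0,"z":8,"roll":0,"claw":1}
    - {"x":0,"y":0,"z":11,"roll":0,"claw":1}
    - {"x":0,"y":0,"z":13,"roll":0,"claw":1}

```text
clock: 22.95
eef_pos: [458.1, 424.8, 155.1]
tool_rot: [-3.141, -0.004, 0.642]
force: [0.5, 0.2, -0.1]
width: 15.5
```

Request:
send_rows:
  rows:
    - {"x":1.4,"y":-3.5,"z":0,"roll":-7,"claw":1}
    - {"x":2.8,"y":-7,"z":0,"roll":-14,"claw":1}
    - {"x":4.2,"y":-10.5,"z":0,"roll":-21,"claw":1}
    - {"x":5.6,"y":-14,"z":0,"roll":-28,"claw":1}
    - {"x":7,"y":-17.5,"z":0,"roll":-34,"claw":1}

```text
clock: 23.37
eef_pos: [527.8, 247.4, 152.4]
tool_rot: [-3.141, -0.002, 0.043]
force: [0.3, 0.2, -0.2]
width: 15.9
```

Request:
send_rows:
  rows:
    - {"x":1.4,"y":-3.5,"z":0,"roll":0,"claw":1}
    - {"x":2.8,"y":-7,"z":0,"roll":0,"claw":1}
    - {"x":4.2,"y":-10.5,"z":0,"roll":0,"claw":1}
    - {"x":5.6,"y":-14,"z":0,"roll":0,"claw":1}
    - {"x":6.1,"y":-14.6,"z":-2,"roll":0,"claw":1}

```text
clock: 23.78
eef_pos: [593.5, 93.8, 135.4]
tool_rot: [3.137, -0.01, 0.039]
force: [0.9, -2.0, -1.6]
width: 15.7
```

Request:
send_rows:
  rows:
    - {"x":0,"y":0,"z":-2,"roll":0,"claw":1}
    - {"x":0,"y":0,"z":-4,"roll":0,"claw":1}
    - {"x":0,"y":0,"z":-4,"roll":0,"claw":1}
    - {"x":0,"y":0,"z":-4,"roll":0,"claw":1}
    - {"x":0,"y":0,"z":-4,"roll":0,"claw":1}

```text
clock: 24.2
eef_pos: [588.8, 103.3, 92.6]
tool_rot: [-3.141, -0.002, 0.049]
force: [-0.6, 0.2, -0.9]
width: 15.9
```

Request:
send_rows:
  rows:
    - {"x":0,"y":0,"z":-0.6,"roll":0,"claw":1}
    - {"x":0,"y":0,"z":-0.8,"roll":0,"claw":1}
    - {"x":0,"y":0,"z":-1.0,"roll":0,"claw":1}
    - {"x":0,"y":0,"z":-1.0,"roll":0,"claw":1}
    - {"x":0,"y":0,"z":-1.0,"roll":0,"claw":1}

```text
clock: 24.62
eef_pos: [588.5, 103.2, 83.3]
tool_rot: [-3.141, -0.001, 0.049]
force: [-3.5, 0.3, 11.1]
width: 15.6
```

Request:
send_rows:
  rows:
    - {"x":0,"y":0,"z":0,"roll":0,"claw":0.62}
    - {"x":0,"y":0,"z":0,"roll":0,"claw":0.62}
    - {"x":0,"y":0,"z":0,"roll":0,"claw":0.62}
    - {"x":0,"y":0,"z":0,"roll":0,"claw":0.62}

```text
clock: 24.95
eef_pos: [588.1, 102.9, 81.2]
tool_rot: [3.142, 0.0, 0.049]
force: [0.1, -0.3, 0.7]
width: 32.3
```

Request:
send_rows:
  rows:
    - {"x":0,"y":0,"z":1,"roll":0,"claw":0.62}
    - {"x":0,"y":0,"z":3,"roll":0,"claw":0.62}
    - {"x":0,"y":0,"z":6,"roll":0,"claw":0.62}
    - {"x":-1,"y":0,"z":9,"roll":0,"claw":0.5}
    - {"x":-3,"y":-2,"z":10,"roll":0,"claw":0.5}

```text
clock: 25.37
eef_pos: [562.4, 87.9, 185.9]
tool_rot: [-3.137, -0.01, 0.054]
force: [0.6, 0.2, -0.3]
width: 42.9
```

Request:
send_rows:
  rows:
    - {"x":0,"y":-4,"z":0,"roll":0,"claw":0.4}
    - {"x":0,"y":-8,"z":0,"roll":0,"claw":0.4}
    - {"x":0,"y":-10,"z":0,"roll":0,"claw":0.4}
    - {"x":0,"y":-10,"z":0,"roll":0,"claw":0.4}
    - {"x":0,"y":-10,"z":0,"roll":0,"claw":0.4}

```text
clock: 25.78
eef_pos: [558.2, -18.8, 181.9]
tool_rot: [3.141, -0.001, 0.045]
force: [0.2, 1.0, 0.0]
width: 51.1
```

```bash
python3 look.py w12 clip1:60 fork:0; python3 clips.py w12; python3 posts.py w12
```

```text
25.78 [558.2 -18.8 181.9] [ 3.1413e+00 -6.0000e-04  4.5500e-02] F [0.2 1.  0. ] w 51.1
clip1 [426.4 137.1] 0.97 [ 613.1 -106.4   60. ]
clip1 [256.  140.8] 0.9 [603.4  33.9  60. ]
clip1 [169.3 144.1] 0.86 [597.8 106.6  60. ]
clip1 [336.  139.6] 0.66 [607.3 -31.9  60. ]
clip1 [430.3  97.5] 0.47 [ 644.4 -105.3   60. ]
fork [584.5 220.2] 0.92 [ 527.5 -325.1    0. ]
[338. 150.] 0.96 1396 z [66.  66.9 67.5 85.8] tab [592.8 -34.7  84.9] flat [603.4 -34.3  67.1] yaw 2.6 rect [10.1 17.6] 3.5
[251. 152.] 0.74 1348 z [65.4 66.7 67.4 85.7] tab [591.   33.9  84.7] flat [602.   33.4  67. ] yaw -2.8 rect [ 9.7 17.4] 2.1
[169. 156.] 0.64 1396 z [64.4 66.7 67.4 85.6] tab [586.2 101.6  84.2] flat [597.1 100.   66.9] yaw -8.3 rect [10.3 18.6] 2.7
[426. 146.] 0.61 1414 z [65.7 66.7 67.4 85.6] tab [ 599.2 -104.2   84.5] flat [ 610.3 -103.4   67.1] yaw 4.4 rect [10.3 18.4] 2.1
[332. 108.] 0.52 97784 z [ 60.1  60.9  61.6 119.6] tab [668.6 -22.6  96.8] flat [602.  -31.6  61.3] yaw -172.3 rect [150.8 328.7] 2.8
deck z [60.38834376 61.27682633 62.42422517]
408 [651.8 211.5  79.7] circ 652.5 214.8 10.0
587 [638.8 -33.3  79. ] circ 638.7 -33.4 10.0
615 [632.  104.6  78.6] circ 632.0 105.5 10.2
589 [635.3  35.4  78.8] circ 635.5 36.0 10.1
619 [ 641.8 -102.3   78.6] circ 642.0 -103.5 10.3
```

View pics/w12.png

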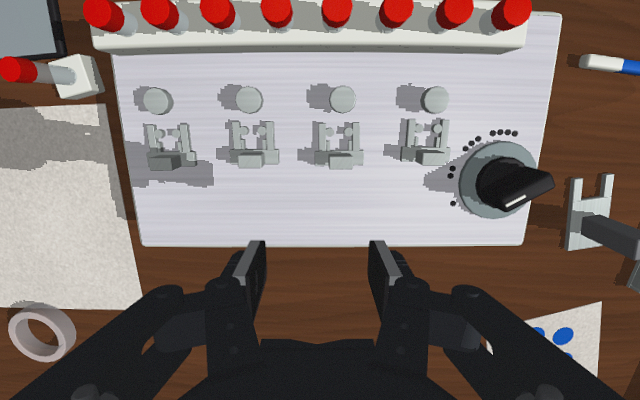

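All four clips lie ready: tabs at (172,160), (250,158), (338,158), (433,155), mouths toward the post heads in row ~99. The fork is at right (600,220). I go over the fork.

Request:
send_rows:
  rows:
    - {"x":-0.4,"y":-4,"z":0,"roll":0,"claw":0.4}
    - {"x":-0.8,"y":-8,"z":0,"roll":0,"claw":0.4}
    - {"x":-1.2,"y":-12,"z":0,"roll":0,"claw":0.4}
    - {"x":-1.6,"y":-16,"z":0,"roll":0,"claw":0.3}
    - {"x":-2,"y":-20,"z":0,"roll":0,"claw":0.3}

```text
clock: 26.4
eef_pos: [538.4, -217.3, 181.3]
tool_rot: [-3.141, -0.0, 0.052]
force: [0.2, 0.5, -0.3]
width: 59.6
```

Request:
send_rows:
  rows:
    - {"x":-0.4,"y":-4,"z":0,"roll":0,"claw":0.3}
    - {"x":-0.8,"y":-8,"z":0,"roll":0,"claw":0.3}
    - {"x":-1.2,"y":-10.5,"z":0,"roll":0,"claw":0.3}
    - {"x":-1.2,"y":-10.5,"z":0,"roll":0,"claw":0.3}
    - {"x":-1.2,"y":-10.5,"z":0,"roll":0,"claw":0.3}

```text
clock: 26.82
eef_pos: [525.9, -322.8, 181.0]
tool_rot: [-3.141, 0.0, 0.047]
force: [-0.1, 0.9, -0.6]
width: 59.6
```

```bash
cat > fork.py <<'E'
import sys
from h import *
t=sys.argv[1];f=np.load(t+".npz");C=dict(ctrl.get_calibration("wrist"));C["T"]=f["T"];d=f["d"]
K=np.array(C["intrinsics"]);v,u=np.indices(d.shape)
p=cv2.undistortPoints(np.stack([u,v],-1).reshape(-1,1,2).astype(float),K,np.array(C["dist_coeffs"],float)).reshape(*d.shape,2)
X=np.concatenate([p,np.ones_like(p[...,:1])],-1)*d[...,None]@C["T"][:3,:3].T+C["T"][:3,3]
for r in ctrl.regions_of("wrist","fork")[:2]:
    m=cv2.erode(r["region"].astype(np.uint8),np.ones((2,2)))>0
    Q=X[m&(d>0)];z=Q[:,2];print(np.round(r["uv"]),round(r["confidence"],2),len(Q),"z",np.round(np.percentile(z,[2,25,50,75,98]),1))
    zt=np.percentile(z,98)
    for n,s in (("handle",Q[z>zt-4]),("blade",Q[z<np.percentile(z,2)+10])):
        e=cv2.minAreaRect(s[:,:2].astype(np.float32));print(n,len(s),np.round(s.mean(0),1),"rect c",np.round(e[0],1),np.round(e[1],1),round(e[2],1))
E
python3 look.py w13 fork:0 tray_in:2; python3 fork.py w13
```

```text
26.82 [ 525.9 -322.8  181. ] [-3.1414e+00  3.0000e-04  4.7000e-02] F [-0.1  0.9 -0.6] w 59.6
fork [317.7 182.5] 0.58 [ 524.5 -323.4    0. ]
tray_in [443.  197.6] 0.97 [ 515.  -457.9    2. ]
[320. 177.] 0.93 2865 z [ 5.8  7.   7.7 63.  74.1]
handle 668 [ 526.4 -324.8   73. ] rect c [ 525.8 -324.8] [21.7 21.9] 10.8
blade 1888 [ 540.3 -323.2    7.3] rect c [ 536.2 -323. ] [85.9 45.7] 10.1
[104. 104.] 0.44 37719 z [ 26.9  60.4  61.2  62.1 104.4]
handle 1229 [ 580.6 -173.9  104.5] rect c [ 580.4 -172.4] [14.8 42.3] 33.9
blade 1548 [ 606.  -210.3   27.1] rect c [ 602.2 -210.5] [167.2   2.5] 2.4
```

View pics/w13.png

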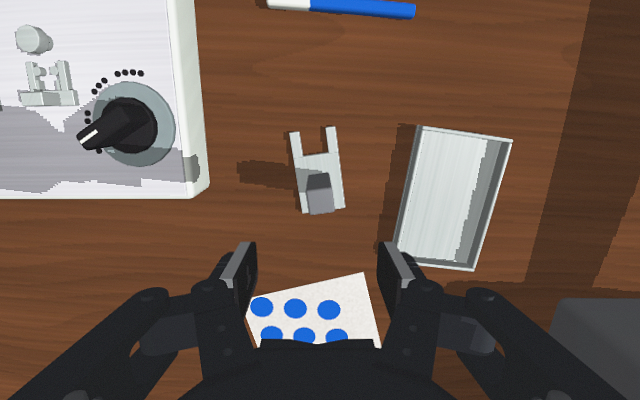

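The fork is at (318,175) with yaw ~10°, and its handle centre is (526,-325). The knob pointer still stands at the lower left. Grasping the handle.

Request:
send_rows:
  rows:
    - {"x":0,"y":-0.2,"z":-3,"roll":5,"claw":0.3}
    - {"x":0,"y":-0.2,"z":-6,"roll":7.6,"claw":0.3}
    - {"x":0,"y":-0.2,"z":-9,"roll":7.6,"claw":0.3}
    - {"x":0,"y":-0.2,"z":-12,"roll":7.6,"claw":0.3}
    - {"x":0,"y":-0.2,"z":-14.3,"roll":7.6,"claw":0.3}

```text
clock: 27.43
eef_pos: [526.2, -321.7, 36.3]
tool_rot: [-3.14, 0.001, 0.184]
force: [1.0, 0.2, -0.3]
width: 59.5
```

Request:
send_rows:
  rows:
    - {"x":0,"y":0,"z":0,"roll":0,"claw":1}
    - {"x":0,"y":0,"z":0,"roll":0,"claw":1}
    - {"x":0,"y":0,"z":0,"roll":0,"claw":1}
    - {"x":0,"y":0,"z":0,"roll":0,"claw":1}
    - {"x":0,"y":0,"z":0,"roll":0,"claw":1}

```text
clock: 27.85
eef_pos: [527.2, -324.4, 40.0]
tool_rot: [3.14, -0.002, 0.182]
force: [0.2, 0.2, 4.0]
width: 21.3
```

Request:
send_rows:
  rows:
    - {"x":0,"y":0,"z":0,"roll":0,"claw":1}
    - {"x":0,"y":0,"z":0,"roll":0,"claw":1}
    - {"x":0,"y":0,"z":0,"roll":0,"claw":1}

```text
clock: 28.1
eef_pos: [527.2, -324.5, 40.0]
tool_rot: [3.14, -0.002, 0.181]
force: [-0.5, 0.9, 7.3]
width: 21.6
```

Request:
send_rows:
  rows:
    - {"x":0,"y":0,"z":2,"roll":0,"claw":1}
    - {"x":0,"y":0,"z":5,"roll":0,"claw":1}
    - {"x":0,"y":0,"z":8,"roll":0,"claw":1}
    - {"x":0,"y":0,"z":11,"roll":0,"claw":1}
    - {"x":0,"y":1,"z":13,"roll":0,"claw":1}

```text
clock: 28.52
eef_pos: [526.3, -317.3, 171.4]
tool_rot: [3.137, -0.002, 0.178]
force: [0.6, -1.0, -1.7]
width: 21.3
```

Request:
send_rows:
  rows:
    - {"x":0,"y":3,"z":0,"roll":-2,"claw":1}
    - {"x":0,"y":7,"z":0,"roll":-4,"claw":1}
    - {"x":0,"y":11,"z":0,"roll":-6,"claw":1}
    - {"x":0,"y":15,"z":0,"roll":-7.6,"claw":1}
    - {"x":0,"y":18.5,"z":0,"roll":-7.6,"claw":1}

```text
clock: 28.93
eef_pos: [525.6, -126.4, 168.6]
tool_rot: [-3.141, -0.0, 0.048]
force: [0.7, 0.9, -2.5]
width: 21.2
```

Request:
send_rows:
  rows:
    - {"x":0.3,"y":2.15,"z":0,"roll":0,"claw":1}
    - {"x":0.3,"y":2.15,"z":0,"roll":0,"claw":1}
    - {"x":0.3,"y":2.15,"z":-2,"roll":0,"claw":1}
    - {"x":0.3,"y":2.15,"z":-4,"roll":0,"claw":1}
    - {"x":0.3,"y":2.15,"z":-4,"roll":0,"claw":1}

```text
clock: 29.35
eef_pos: [526.7, -107.6, 125.7]
tool_rot: [-3.141, 0.006, 0.049]
force: [-1.5, 0.1, -1.9]
width: 21.5
```

```bash
python3 look.py w14; python3 clips.py w14; python3 fork.py w14
```

```text
29.35 [ 526.7 -107.6  125.7] [-3.1408  0.0057  0.0489] F [-1.5  0.1 -1.9] w 21.5
[202. 100.] 0.79 2636 z [63.3 66.6 67.3 85.5] tab [592.5 -35.9  84.6] flat [604.7 -36.9  66.6] yaw -4.7 rect [ 9.7 18.8] 2.3
few [8.7, 107.3]
[ 96. 104.] 0.7 2572 z [63.7 66.6 67.4 85.5] tab [590.7  31.9  84.1] flat [603.   30.2  66.7] yaw -8.0 rect [10. 18.] 1.4
[320.  97.] 0.62 2340 z [66.  66.8 67.4 85.7] tab [ 598.9 -105.    85. ] flat [ 609.7 -105.2   67. ] yaw -1.4 rect [10.1 18.2] 2.9
[315. 235.] 0.58 9832 z [ 91.6  92.8 106.9 157.7 159.6]
handle 2752 [ 527.  -107.4  158.6] rect c [ 525.8 -107.6] [22.6 21.5] 3.7
blade 4782 [ 549.7 -106.3   92.9] rect c [ 552.3 -108.2] [53.8 49.6] 3.4
```

View pics/w14.png

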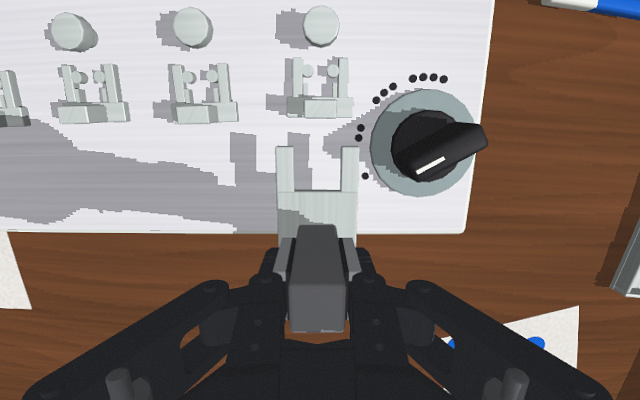

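The fork is level, aimed at the clip before post4; the prongs end at row ~150 and the clip back edge is at row 117. Lowering.

Request:
send_rows:
  rows:
    - {"x":0,"y":0,"z":-1,"roll":0,"claw":1}
    - {"x":0,"y":0,"z":-1.8,"roll":0,"claw":1}
    - {"x":0,"y":0,"z":-2.3,"roll":0,"claw":1}
    - {"x":0,"y":0,"z":-2.3,"roll":0,"claw":1}
    - {"x":0,"y":0,"z":-2.3,"roll":0,"claw":1}

```text
clock: 29.92
eef_pos: [528.8, -107.6, 104.9]
tool_rot: [-3.141, 0.001, 0.049]
force: [0.9, -0.1, -1.9]
width: 21.4
```

Request:
send_rows:
  rows:
    - {"x":0,"y":0,"z":-0.2,"roll":0,"claw":1}
    - {"x":0,"y":0,"z":-0.2,"roll":0,"claw":1}
    - {"x":0,"y":0,"z":-0.2,"roll":0,"claw":1}

```text
clock: 30.17
eef_pos: [529.2, -107.7, 103.5]
tool_rot: [3.141, -0.0, 0.049]
force: [-0.4, -0.3, -1.5]
width: 21.2
```

Request:
send_rows:
  rows:
    - {"x":0,"y":0,"z":-0.2,"roll":0,"claw":1}
    - {"x":0,"y":0,"z":-0.2,"roll":0,"claw":1}
    - {"x":0,"y":0,"z":-0.2,"roll":0,"claw":1}

```text
clock: 30.42
eef_pos: [529.1, -107.6, 101.3]
tool_rot: [3.142, 0.0, 0.049]
force: [1.1, -0.1, -2.1]
width: 21.5
```

Request:
send_rows:
  rows:
    - {"x":0,"y":0,"z":-0.1,"roll":0,"claw":1}
    - {"x":0,"y":0,"z":-0.1,"roll":0,"claw":1}
    - {"x":0,"y":0,"z":-0.1,"roll":0,"claw":1}

```text
clock: 30.67
eef_pos: [529.1, -107.6, 100.3]
tool_rot: [3.142, 0.0, 0.049]
force: [-0.8, -1.2, -2.4]
width: 21.3
```

Request:
send_rows:
  rows:
    - {"x":0.6,"y":0.03,"z":0,"roll":0,"claw":1}
    - {"x":1.2,"y":0.06,"z":0,"roll":0,"claw":1}
    - {"x":1.6,"y":0.08,"z":0,"roll":0,"claw":1}
    - {"x":2.0,"y":0.1,"z":0,"roll":0,"claw":1}
    - {"x":2.3,"y":0.11,"z":0,"roll":0,"claw":1}

```text
clock: 31.08
eef_pos: [552.8, -106.4, 100.2]
tool_rot: [-3.142, -0.0, 0.049]
force: [-0.5, 0.8, -2.8]
width: 21.6
```

Request:
send_rows:
  rows:
    - {"x":0.3,"y":0.01,"z":0,"roll":0,"claw":1}
    - {"x":0.5,"y":0.02,"z":0,"roll":0,"claw":1}
    - {"x":0.7,"y":0.03,"z":0,"roll":0,"claw":1}

```text
clock: 31.33
eef_pos: [557.5, -106.3, 100.2]
tool_rot: [-3.141, 0.004, 0.049]
force: [-7.1, 0.8, 5.0]
width: 21.3
```

Request:
send_rows:
  rows:
    - {"x":0.2,"y":0.01,"z":0,"roll":0,"claw":1}
    - {"x":0.4,"y":0.02,"z":0,"roll":0,"claw":1}
    - {"x":0.6,"y":0.03,"z":0,"roll":0,"claw":1}

```text
clock: 31.58
eef_pos: [561.8, -106.2, 100.4]
tool_rot: [-3.141, 0.006, 0.048]
force: [-4.3, -0.1, 2.3]
width: 21.2
```

Request:
send_rows:
  rows:
    - {"x":0.1,"y":0,"z":0,"roll":0,"claw":1}
    - {"x":0.2,"y":0.01,"z":0,"roll":0,"claw":1}
    - {"x":0.2,"y":0.01,"z":0,"roll":0,"claw":1}

```text
clock: 31.83
eef_pos: [568.1, -105.8, 100.4]
tool_rot: [3.141, -0.002, 0.049]
force: [0.8, 0.1, -1.7]
width: 21.2
```

It snapped: the force peaked near 7 N and then dropped. I give a small nudge, back off and check.

Request:
send_rows:
  rows:
    - {"x":0.1,"y":0,"z":0,"roll":0,"claw":1}
    - {"x":0.1,"y":0,"z":0,"roll":0,"claw":1}

```text
clock: 32.0
eef_pos: [568.5, -105.8, 100.3]
tool_rot: [3.142, -0.001, 0.049]
force: [0.4, 0.9, -1.3]
width: 21.4
```

Request:
send_rows:
  rows:
    - {"x":-1,"y":-0.05,"z":0,"roll":0,"claw":1}
    - {"x":-2.5,"y":-0.1,"z":0,"roll":0,"claw":1}
    - {"x":-4,"y":-0.2,"z":0,"roll":0,"claw":1}
    - {"x":-4,"y":-0.2,"z":2,"roll":0,"claw":1}
    - {"x":-4,"y":-0.2,"z":4,"roll":0,"claw":1}

```text
clock: 32.42
eef_pos: [526.1, -107.8, 139.7]
tool_rot: [-3.141, 0.004, 0.048]
force: [1.4, 0.6, -2.8]
width: 21.6
```

```bash
python3 look.py w15; python3 clips.py w15
```

```text
32.42 [ 526.1 -107.8  139.7] [-3.1409  0.0039  0.0484] F [ 1.4  0.6 -2.8] w 21.6
[321.  51.] 0.94 2072 z [65.9 66.8 67.5 85.6] tab [ 626.  -104.1   84.8] flat [ 635.3 -104.5   67.1] yaw -2.9 rect [10.5 17.8] 2.6
[ 22. 110.] 0.9 1552 z [62.6 65.8 67.1 82.3] tab [585.8  94.6  80.6] flat [596.9  93.6  66.2] yaw -5.2 rect [4.1 9.9] 87.8
[208. 103.] 0.77 2055 z [65.1 66.6 67.4 85.7] tab [592.7 -36.1  84.7] flat [604.5 -37.   66.9] yaw -4.4 rect [ 9.6 18.5] 4.4
[107. 103.] 0.68 2320 z [63.3 66.5 67.3 85.6] tab [590.5  31.7  84. ] flat [603.1  30.4  66.5] yaw -5.7 rect [10.2 18. ] 1.6
```

View pics/w15.png

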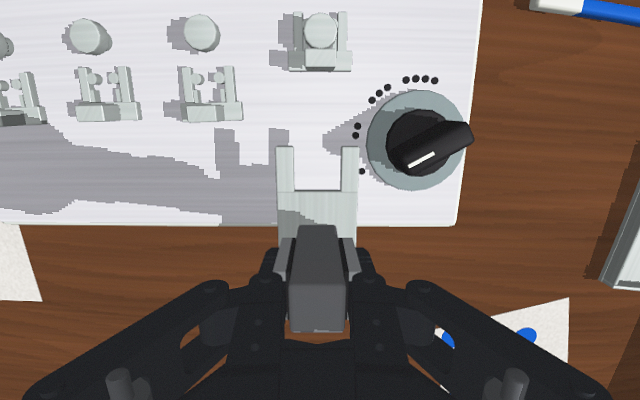

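Clip at post4 is home: its seat is under the head at (320,32) and its origin is within ~1.5 mm by depth. Next is post3.

Request:
send_rows:
  rows:
    - {"x":-0.1,"y":3,"z":0,"roll":0,"claw":1}
    - {"x":-0.3,"y":6,"z":0,"roll":0,"claw":1}
    - {"x":-0.3,"y":6.9,"z":0,"roll":0,"claw":1}
    - {"x":-0.3,"y":6.9,"z":-1.5,"roll":0,"claw":1}
    - {"x":-0.3,"y":6.9,"z":-3,"roll":0,"claw":1}

```text
clock: 32.93
eef_pos: [526.0, -37.3, 110.1]
tool_rot: [-3.141, -0.002, 0.052]
force: [-0.5, -0.4, -2.6]
width: 21.5
```

Request:
send_rows:
  rows:
    - {"x":0,"y":0,"z":-0.7,"roll":0,"claw":1}
    - {"x":0,"y":0,"z":-1,"roll":0,"claw":1}
    - {"x":0,"y":0,"z":-1,"roll":0,"claw":1}
    - {"x":0,"y":0,"z":-1,"roll":0,"claw":1}

```text
clock: 33.27
eef_pos: [525.3, -39.1, 100.2]
tool_rot: [3.141, -0.0, 0.049]
force: [0.3, 0.4, -1.9]
width: 21.1
```

Request:
send_rows:
  rows:
    - {"x":0.6,"y":0.03,"z":0,"roll":0,"claw":1}
    - {"x":1.2,"y":0.06,"z":0,"roll":0,"claw":1}
    - {"x":1.6,"y":0.08,"z":0,"roll":0,"claw":1}
    - {"x":2.0,"y":0.1,"z":0,"roll":0,"claw":1}
    - {"x":2.3,"y":0.11,"z":0,"roll":0,"claw":1}

```text
clock: 33.68
eef_pos: [548.8, -37.7, 100.2]
tool_rot: [-3.142, -0.0, 0.049]
force: [-0.1, -0.3, -2.2]
width: 21.2
```

Request:
send_rows:
  rows:
    - {"x":0.3,"y":0.01,"z":0,"roll":0,"claw":1}
    - {"x":0.5,"y":0.02,"z":0,"roll":0,"claw":1}
    - {"x":0.7,"y":0.03,"z":0,"roll":0,"claw":1}

```text
clock: 33.93
eef_pos: [554.0, -37.6, 100.2]
tool_rot: [3.142, 0.003, 0.049]
force: [-5.3, -0.8, 4.5]
width: 21.3
```

Request:
send_rows:
  rows:
    - {"x":0.3,"y":0.01,"z":0,"roll":0,"claw":1}
    - {"x":0.6,"y":0.03,"z":0,"roll":0,"claw":1}
    - {"x":0.8,"y":0.04,"z":0,"roll":0,"claw":1}

```text
clock: 34.18
eef_pos: [561.4, -37.2, 100.3]
tool_rot: [-3.142, 0.003, 0.049]
force: [0.3, 0.9, -2.9]
width: 21.3
```

Request:
send_rows:
  rows:
    - {"x":0.2,"y":0.01,"z":0,"roll":0,"claw":1}
    - {"x":0.2,"y":0.01,"z":0,"roll":0,"claw":1}
    - {"x":0.2,"y":0.01,"z":0,"roll":0,"claw":1}

```text
clock: 34.43
eef_pos: [565.8, -36.8, 100.3]
tool_rot: [3.142, -0.001, 0.049]
force: [0.0, -0.5, -3.1]
width: 20.9
```

Request:
send_rows:
  rows:
    - {"x":-1,"y":-0.05,"z":0,"roll":0,"claw":1}
    - {"x":-2.5,"y":-0.1,"z":0,"roll":0,"claw":1}
    - {"x":-4,"y":-0.2,"z":0,"roll":0,"claw":1}
    - {"x":-4,"y":-0.2,"z":2,"roll":0,"claw":1}
    - {"x":-4,"y":-0.2,"z":4,"roll":0,"claw":1}

```text
clock: 34.85
eef_pos: [523.4, -38.9, 139.8]
tool_rot: [-3.141, 0.003, 0.049]
force: [1.1, 0.2, -1.3]
width: 21.5
```

```bash
python3 look.py w16; python3 clips.py w16
```

```text
34.85 [523.4 -38.9 139.8] [-3.1413  0.0034  0.0488] F [ 1.1  0.2 -1.3] w 21.5
[209. 103.] 0.87 2144 z [65.1 66.7 67.4 85.6] tab [590.5  33.6  84.7] flat [602.1  32.5  66.9] yaw -5.2 rect [ 9.9 18.5] 2.4
[106. 106.] 0.75 2394 z [62.7 66.4 67.3 85.5] tab [585.6 100.5  83.9] flat [598.3  99.8  66.4] yaw -3.1 rect [10.  18.9] 4.0
[422.  54.] 0.69 1925 z [65.8 66.8 67.7 85.7] tab [ 625.8 -103.3   84.5] flat [635.  -97.6  67.2] yaw 31.7 rect [10.  18.4] 3.8
```

Request:
send_rows:
  rows:
    - {"x":-0.1,"y":3,"z":0,"roll":0,"claw":1}
    - {"x":-0.3,"y":6,"z":0,"roll":0,"claw":1}
    - {"x":-0.3,"y":7,"z":0,"roll":0,"claw":1}
    - {"x":-0.3,"y":7,"z":-1.5,"roll":0,"claw":1}
    - {"x":-0.3,"y":7,"z":-3,"roll":0,"claw":1}

```text
clock: 35.37
eef_pos: [523.0, 32.8, 110.1]
tool_rot: [-3.141, -0.002, 0.052]
force: [-0.1, -0.2, -1.4]
width: 21.2
```

Request:
send_rows:
  rows:
    - {"x":0,"y":0,"z":-0.7,"roll":0,"claw":1}
    - {"x":0,"y":0,"z":-1,"roll":0,"claw":1}
    - {"x":0,"y":0,"z":-1,"roll":0,"claw":1}
    - {"x":0,"y":0,"z":-1,"roll":0,"claw":1}

```text
clock: 35.7
eef_pos: [522.4, 30.9, 100.3]
tool_rot: [3.142, -0.0, 0.049]
force: [-0.5, 0.6, -1.7]
width: 21.4
```

Request:
send_rows:
  rows:
    - {"x":0.6,"y":0.03,"z":0,"roll":0,"claw":1}
    - {"x":1.2,"y":0.06,"z":0,"roll":0,"claw":1}
    - {"x":1.6,"y":0.08,"z":0,"roll":0,"claw":1}
    - {"x":2.0,"y":0.1,"z":0,"roll":0,"claw":1}
    - {"x":2.3,"y":0.11,"z":0,"roll":0,"claw":1}

```text
clock: 36.12
eef_pos: [545.8, 32.1, 100.2]
tool_rot: [-3.142, -0.0, 0.049]
force: [-1.0, -0.8, -2.2]
width: 21.0
```

Request:
send_rows:
  rows:
    - {"x":0.3,"y":0.01,"z":0,"roll":0,"claw":1}
    - {"x":0.5,"y":0.02,"z":0,"roll":0,"claw":1}
    - {"x":0.7,"y":0.03,"z":0,"roll":0,"claw":1}

```text
clock: 36.37
eef_pos: [550.8, 32.3, 100.2]
tool_rot: [3.141, 0.003, 0.049]
force: [-5.6, -0.6, 6.6]
width: 21.4
```

Request:
send_rows:
  rows:
    - {"x":0.3,"y":0.01,"z":0,"roll":0,"claw":1}
    - {"x":0.6,"y":0.03,"z":0,"roll":0,"claw":1}
    - {"x":0.8,"y":0.04,"z":0,"roll":0,"claw":1}

```text
clock: 36.62
eef_pos: [558.8, 32.7, 100.4]
tool_rot: [3.141, 0.003, 0.049]
force: [0.6, -0.1, -2.6]
width: 21.6
```

Request:
send_rows:
  rows:
    - {"x":0.2,"y":0.01,"z":0,"roll":0,"claw":1}
    - {"x":0.2,"y":0.01,"z":0,"roll":0,"claw":1}
    - {"x":0.2,"y":0.01,"z":0,"roll":0,"claw":1}

```text
clock: 36.87
eef_pos: [562.7, 33.0, 100.3]
tool_rot: [-3.142, -0.001, 0.049]
force: [0.4, 0.1, -1.6]
width: 21.2
```

Request:
send_rows:
  rows:
    - {"x":-1,"y":-0.05,"z":0,"roll":0,"claw":1}
    - {"x":-2.5,"y":-0.1,"z":0,"roll":0,"claw":1}
    - {"x":-4,"y":-0.2,"z":0,"roll":0,"claw":1}
    - {"x":-4,"y":-0.2,"z":2,"roll":0,"claw":1}
    - {"x":-4,"y":-0.2,"z":4,"roll":0,"claw":1}

```text
clock: 37.28
eef_pos: [520.5, 30.8, 139.8]
tool_rot: [3.141, 0.003, 0.049]
force: [1.7, 0.7, -1.7]
width: 21.4
```

```bash
python3 look.py w17; python3 clips.py w17
```

```text
37.28 [520.5  30.8 139.8] [3.1414 0.0033 0.049 ] F [ 1.7  0.7 -1.7] w 21.4
[317.  56.] 0.98 2118 z [65.8 66.8 67.5 85.7] tab [619.7  35.8  84.7] flat [629.4  35.1  67.1] yaw -3.9 rect [10.4 17.9] 2.2
[525.  60.] 0.67 1908 z [65.1 66.8 68.  85.7] tab [ 626.  -102.2   84.2] flat [634.3 -92.2  67.1] yaw 50.8 rect [10.5 19.5] 4.0
[211. 105.] 0.65 2159 z [64.4 66.6 67.4 85.6] tab [585.6 102.3  84.7] flat [597.4 101.2  66.9] yaw -5.5 rect [ 9.  18.7] 2.3
[422.  56.] 0.55 1850 z [65.9 66.9 67.8 85.7] tab [623.  -33.4  84.5] flat [632.3 -26.4  67.2] yaw 37.3 rect [10.  18.6] 3.1
```

Request:
send_rows:
  rows:
    - {"x":-0.1,"y":3,"z":0,"roll":0,"claw":1}
    - {"x":-0.3,"y":6,"z":0,"roll":0,"claw":1}
    - {"x":-0.3,"y":6.9,"z":0,"roll":0,"claw":1}
    - {"x":-0.3,"y":6.9,"z":-1.5,"roll":0,"claw":1}
    - {"x":-0.3,"y":6.9,"z":-3,"roll":0,"claw":1}

```text
clock: 37.8
eef_pos: [519.9, 101.6, 110.0]
tool_rot: [-3.141, -0.003, 0.052]
force: [0.9, -0.1, -3.3]
width: 21.5
```

Request:
send_rows:
  rows:
    - {"x":0,"y":0,"z":-0.7,"roll":0,"claw":1}
    - {"x":0,"y":0,"z":-1,"roll":0,"claw":1}
    - {"x":0,"y":0,"z":-1,"roll":0,"claw":1}
    - {"x":0,"y":0,"z":-1,"roll":0,"claw":1}

```text
clock: 38.13
eef_pos: [519.4, 99.8, 100.3]
tool_rot: [3.142, -0.0, 0.049]
force: [-0.5, -0.8, -2.7]
width: 21.4
```

Request:
send_rows:
  rows:
    - {"x":0.6,"y":0.03,"z":0,"roll":0,"claw":1}
    - {"x":1.2,"y":0.06,"z":0,"roll":0,"claw":1}
    - {"x":1.6,"y":0.08,"z":0,"roll":0,"claw":1}
    - {"x":2.0,"y":0.1,"z":0,"roll":0,"claw":1}
    - {"x":2.3,"y":0.11,"z":0,"roll":0,"claw":1}

```text
clock: 38.55
eef_pos: [542.8, 101.0, 100.2]
tool_rot: [3.142, -0.0, 0.049]
force: [0.2, 0.1, -1.8]
width: 21.6
```

Request:
send_rows:
  rows:
    - {"x":0.3,"y":0.01,"z":0,"roll":0,"claw":1}
    - {"x":0.5,"y":0.02,"z":0,"roll":0,"claw":1}
    - {"x":0.7,"y":0.03,"z":0,"roll":0,"claw":1}

```text
clock: 38.8
eef_pos: [547.6, 101.2, 100.2]
tool_rot: [3.141, 0.004, 0.049]
force: [-6.7, 0.7, 6.3]
width: 21.2
```

Request:
send_rows:
  rows:
    - {"x":0.3,"y":0.01,"z":0,"roll":0,"claw":1}
    - {"x":0.6,"y":0.03,"z":0,"roll":0,"claw":1}
    - {"x":0.8,"y":0.04,"z":0,"roll":0,"claw":1}

```text
clock: 39.05
eef_pos: [556.3, 101.8, 100.4]
tool_rot: [3.141, 0.002, 0.049]
force: [0.2, 0.4, -2.8]
width: 21.3
```

Request:
send_rows:
  rows:
    - {"x":0.2,"y":0.01,"z":0,"roll":0,"claw":1}
    - {"x":0.2,"y":0.01,"z":0,"roll":0,"claw":1}
    - {"x":0.2,"y":0.01,"z":0,"roll":0,"claw":1}

```text
clock: 39.3
eef_pos: [559.5, 101.9, 100.2]
tool_rot: [-3.142, -0.001, 0.049]
force: [-0.5, -1.5, -1.6]
width: 21.3
```

Request:
send_rows:
  rows:
    - {"x":-1,"y":-0.05,"z":0,"roll":0,"claw":1}
    - {"x":-2.5,"y":-0.1,"z":0,"roll":0,"claw":1}
    - {"x":-4,"y":-0.2,"z":0,"roll":0,"claw":1}
    - {"x":-4,"y":-0.2,"z":3,"roll":0,"claw":1}
    - {"x":-4,"y":-0.2,"z":6.5,"roll":0,"claw":1}

```text
clock: 39.72
eef_pos: [516.5, 99.4, 163.9]
tool_rot: [3.14, 0.006, 0.049]
force: [1.4, 0.4, -1.9]
width: 21.2
```

```bash
python3 look.py w18; python3 clips.py w18
```

```text
39.72 [516.5  99.4 163.9] [3.1404 0.0061 0.0492] F [ 1.4  0.4 -1.9] w 21.2
[504.  65.] 0.94 1526 z [65.  66.7 67.8 85.6] tab [623.2 -32.4  84.2] flat [632.1 -22.8  67.1] yaw 47.2 rect [10.3 19.4] 4.8
[408.  60.] 0.91 1680 z [65.  66.8 67.6 85.7] tab [620.1  36.4  84.6] flat [629.9  41.   67. ] yaw 24.8 rect [10.3 18.6] 4.0
[593.  67.] 0.85 1582 z [63.5 66.6 67.7 85.5] tab [ 626.  -101.3   83.5] flat [635.5 -91.4  66.7] yaw 46.0 rect [10.5 19.8] 2.7
[314.  62.] 0.75 1675 z [65.8 66.8 67.5 85.7] tab [616.4 105.5  84.9] flat [626.1 105.   67. ] yaw -3.4 rect [10.1 17.5] 3.2
```

All four clips read home: tab plus 15 mm lies within ~1 mm of each post. Now I measure the tray for setting the fork down.

```bash
python3 - <<'E'
from h import *
for t in ("w2","w13"):
    f=np.load(t+".npz");C=dict(ctrl.get_calibration("wrist"));C["T"]=f["T"];d=f["d"]
    K=np.array(C["intrinsics"]);v,u=np.indices(d.shape)
    p=cv2.undistortPoints(np.stack([u,v],-1).reshape(-1,1,2).astype(float),K,np.array(C["dist_coeffs"],float)).reshape(*d.shape,2)
    X=np.concatenate([p,np.ones_like(p[...,:1])],-1)*d[...,None]@C["T"][:3,:3].T+C["T"][:3,3]
    B=(np.abs(X[...,0]-514)<110)&(np.abs(X[...,1]+459)<85)&(d>0)&(v<245)
    m=B&(X[...,2]>16)&(X[...,2]<23)
    e=cv2.minAreaRect(X[m][:,:2].astype(np.float32));print(t,m.sum(),np.round(e[0],1),np.round(e[1],1),round(e[2],1))
    q=X[(np.hypot(X[...,0]-514,X[...,1]+459)<25)&(d>0)];print("floor z",np.percentile(q[:,2],[10,50,90]))
E
```

```text
w2 1299 [ 513.5 -458.9] [ 93.8 145.5] 84.9
floor z [4.04816655 5.0501209  6.02983898]
w13 1440 [ 524.1 -459.9] [ 93.2 124.1] 85.5
floor z [4.33991744 5.16196851 6.06805269]
```

Request:
send_rows:
  rows:
    - {"x":0,"y":-4,"z":0,"roll":0,"claw":1}
    - {"x":0,"y":-8,"z":0,"roll":0,"claw":1}
    - {"x":0,"y":-12,"z":0,"roll":0,"claw":1}
    - {"x":0,"y":-16,"z":0,"roll":0,"claw":1}
    - {"x":0,"y":-20,"z":0,"roll":0,"claw":1}

```text
clock: 40.23
eef_pos: [519.2, -102.0, 165.0]
tool_rot: [3.141, -0.001, 0.049]
force: [0.8, 0.1, -1.8]
width: 21.6
```

Request:
send_rows:
  rows:
    - {"x":0,"y":-4,"z":0,"roll":0,"claw":1}
    - {"x":0,"y":-8,"z":0,"roll":-2,"claw":1}
    - {"x":0,"y":-12,"z":0,"roll":-4,"claw":1}
    - {"x":0,"y":-16,"z":0,"roll":-6,"claw":1}
    - {"x":0,"y":-20,"z":0,"roll":-7.9,"claw":1}

```text
clock: 40.65
eef_pos: [518.9, -302.4, 164.8]
tool_rot: [3.141, -0.001, -0.091]
force: [0.5, 0.2, -1.9]
width: 21.7
```

Request:
send_rows:
  rows:
    - {"x":-0.4,"y":-4,"z":0,"roll":0,"claw":1}
    - {"x":-0.8,"y":-8,"z":0,"roll":0,"claw":1}
    - {"x":-1.2,"y":-12,"z":0,"roll":0,"claw":1}
    - {"x":-1.6,"y":-15,"z":0,"roll":0,"claw":1}
    - {"x":-1.8,"y":-15.7,"z":-2,"roll":0,"claw":1}

```text
clock: 41.07
eef_pos: [500.0, -468.0, 148.3]
tool_rot: [3.13, -0.006, -0.097]
force: [0.9, -2.3, -0.9]
width: 21.4
```

Request:
send_rows:
  rows:
    - {"x":0,"y":0,"z":-2,"roll":0,"claw":1}
    - {"x":0,"y":0,"z":-5,"roll":0,"claw":1}
    - {"x":0,"y":0,"z":-5,"roll":0,"claw":1}
    - {"x":0,"y":0,"z":-5,"roll":0,"claw":1}

```text
clock: 41.4
eef_pos: [499.9, -456.0, 93.2]
tool_rot: [-3.139, 0.004, -0.089]
force: [0.0, -0.3, -1.5]
width: 21.2
```

```bash
python3 look.py w19; python3 fork.py w19
```

```text
41.4 [ 499.9 -456.    93.2] [-3.1388  0.0037 -0.0888] F [ 0.  -0.3 -1.5] w 21.2
[320. 234.] 0.69 10112 z [ 58.9  60.2  72.4 125.  127. ]
handle 2803 [ 499.9 -455.8  126. ] rect c [ 498.7 -455.7] [21.6 22.6] 85.5
blade 4963 [ 522.4 -457.6   59.9] rect c [ 467.  -456.8] [ 53.6 170.1] 85.1
```

View pics/w19.png

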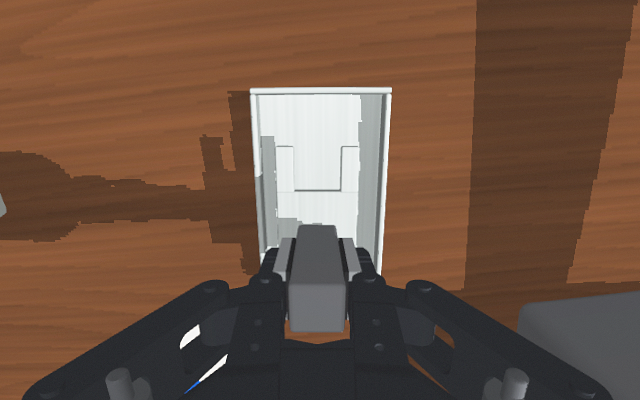

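The fork is over the tray, aligned and centred within its walls (cols 258–385). Lowering.

Request:
send_rows:
  rows:
    - {"x":0,"y":0,"z":-1.5,"roll":0,"claw":1}
    - {"x":0,"y":0,"z":-3,"roll":0,"claw":1}
    - {"x":0,"y":0,"z":-4.2,"roll":0,"claw":1}
    - {"x":0,"y":0,"z":-4.8,"roll":0,"claw":1}
    - {"x":0,"y":0,"z":-4.8,"roll":0,"claw":1}

```text
clock: 41.92
eef_pos: [500.9, -456.7, 46.7]
tool_rot: [-3.141, 0.001, -0.089]
force: [-1.5, -0.7, -1.5]
width: 21.5
```

Request:
send_rows:
  rows:
    - {"x":0,"y":0,"z":-0.1,"roll":0,"claw":1}
    - {"x":0,"y":0,"z":-0.2,"roll":0,"claw":1}
    - {"x":0,"y":0,"z":-0.2,"roll":0,"claw":1}
    - {"x":0,"y":0,"z":-0.2,"roll":0,"claw":1}

```text
clock: 42.25
eef_pos: [501.5, -457.5, 46.0]
tool_rot: [3.141, -0.001, -0.089]
force: [0.5, 0.2, -1.8]
width: 21.5
```

Request:
send_rows:
  rows:
    - {"x":0,"y":0,"z":-0.1,"roll":0,"claw":1}
    - {"x":0,"y":0,"z":-0.2,"roll":0,"claw":1}
    - {"x":0,"y":0,"z":-0.25,"roll":0,"claw":1}
    - {"x":0,"y":0,"z":-0.25,"roll":0,"claw":1}

```text
clock: 42.58
eef_pos: [501.5, -457.5, 44.0]
tool_rot: [3.141, -0.001, -0.089]
force: [-1.0, -0.3, 4.7]
width: 21.1
```

Request:
send_rows:
  rows:
    - {"x":0,"y":0,"z":0,"roll":0,"claw":0.4}
    - {"x":0,"y":0,"z":0,"roll":0,"claw":0.4}
    - {"x":0,"y":0,"z":0,"roll":0,"claw":0.4}
    - {"x":0,"y":0,"z":0,"roll":0,"claw":0.4}

```text
clock: 42.92
eef_pos: [501.1, -457.2, 42.7]
tool_rot: [3.142, -0.0, -0.089]
force: [-0.8, 0.4, -0.1]
width: 51.6
```

Request:
send_rows:
  rows:
    - {"x":0,"y":0,"z":2,"roll":0,"claw":0.4}
    - {"x":0,"y":0,"z":5,"roll":0,"claw":0.4}
    - {"x":0,"y":0,"z":8,"roll":0,"claw":0.4}
    - {"x":0,"y":0,"z":11,"roll":0,"claw":0.4}
    - {"x":0,"y":0,"z":14,"roll":0,"claw":0.4}

```text
clock: 43.33
eef_pos: [501.0, -457.0, 184.0]
tool_rot: [-3.141, 0.0, -0.089]
force: [0.8, -0.0, 1.0]
width: 51.5
```

```bash
python3 look.py w20; python3 fork.py w20
```

```text
43.33 [ 501. -457.  184.] [-3.1414e+00  2.0000e-04 -8.9100e-02] F [ 0.8 -0.   1. ] w 51.5
[316. 179.] 0.98 2998 z [ 9.4 11.  11.7 65.4 78. ]
handle 679 [ 500.  -456.6   77. ] rect c [ 499.4 -456.6] [21.6 22. ] 84.5
blade 1991 [ 514.8 -458.1   11.1] rect c [ 511.2 -458.4] [46.4 84.3] 85.6
```

```bash
python3 -c "
from h import *
print(np.round(ctrl.read_state()['qpos'],3))
f=np.load('w13.npz');print(1)"
```

```text
[ 6.970e-01  7.240e-01  2.000e-03  1.483e+00 -1.000e-03  9.230e-01
 -9.610e-01]
1
```

Request:
send_rows:
  rows:
    - {"x":0.8,"y":4,"z":0,"roll":-7,"claw":0.5}
    - {"x":1.6,"y":8,"z":0,"roll":-14,"claw":0.5}
    - {"x":2.4,"y":12,"z":0,"roll":-21,"claw":0.5}
    - {"x":3.2,"y":16,"z":0,"roll":-28,"claw":0.5}
    - {"x":4,"y":20,"z":0,"roll":-35,"claw":0.5}

```text
clock: 43.85
eef_pos: [540.9, -255.3, 182.3]
tool_rot: [-3.142, 0.001, -0.707]
force: [1.0, 0.2, 0.0]
width: 42.1
```

```bash
python3 -c "
from h import *
print(np.round(ctrl.read_state()['qpos'],3))"; python3 look.py w21 selector_grip:97; python3 - <<'E'
from h import *
f=np.load("w21.npz");C=dict(ctrl.get_calibration("wrist"));C["T"]=f["T"];d=f["d"]
K=np.array(C["intrinsics"]);v,u=np.indices(d.shape)
p=cv2.undistortPoints(np.stack([u,v],-1).reshape(-1,1,2).astype(float),K,np.array(C["dist_coeffs"],float)).reshape(*d.shape,2)
X=np.concatenate([p,np.ones_like(p[...,:1])],-1)*d[...,None]@C["T"][:3,:3].T+C["T"][:3,3]
m=(np.hypot(X[...,0]-580,X[...,1]+172)<35)&(X[...,2]>100)&(X[...,2]<112)&(d>0)
e=cv2.minAreaRect(X[m][:,:2].astype(np.float32));print(m.sum(),X[m].mean(0),e)
E
```

```text
[ 0.277  0.631  0.187  1.732 -0.155  0.793 -1.74 ]
43.85 [ 540.9 -255.3  182.3] [-3.1416e+00  6.0000e-04 -7.0660e-01] F [1.  0.2 0. ] w 42.1
selector_grip [201.5 237.3] 0.64 [ 581.7 -171.6   97. ]
950 [ 580.64572191 -173.91377767  104.46691519] ((580.6253051757812, -172.00987243652344), (14.734213829040527, 41.631492614746094), 32.844425201416016)
```

Going down in yaw would exceed joint 7, so I take the half-turn grasp (yaw +123° → +43°).

Request:
send_rows:
  rows:
    - {"x":0,"y":0,"z":0,"roll":7,"claw":0.5}
    - {"x":1,"y":2,"z":0,"roll":14,"claw":0.5}
    - {"x":2,"y":4,"z":0,"roll":21,"claw":0.5}
    - {"x":3,"y":6,"z":0,"roll":28,"claw":0.5}
    - {"x":3.9,"y":8.4,"z":0,"roll":35,"claw":0.5}

```text
clock: 44.37
eef_pos: [580.4, -173.4, 182.4]
tool_rot: [3.141, 0.0, -0.084]
force: [-0.0, 0.4, -0.5]
width: 42.7
```

Request:
send_rows:
  rows:
    - {"x":0,"y":0,"z":0,"roll":7,"claw":0.5}
    - {"x":0,"y":0,"z":0,"roll":14,"claw":0.5}
    - {"x":0,"y":0,"z":0,"roll":21,"claw":0.5}
    - {"x":0,"y":0,"z":0,"roll":28,"claw":0.5}
    - {"x":0,"y":0,"z":0,"roll":35,"claw":0.5}

```text
clock: 44.78
eef_pos: [579.9, -173.3, 182.3]
tool_rot: [-3.141, 0.0, 0.529]
force: [-0.1, -0.9, -0.9]
width: 42.4
```

Request:
send_rows:
  rows:
    - {"x":0,"y":0,"z":0,"roll":7,"claw":0.5}
    - {"x":0,"y":0,"z":0,"roll":14,"claw":0.5}
    - {"x":0,"y":0,"z":0,"roll":21,"claw":0.5}
    - {"x":0,"y":0,"z":0,"roll":28,"claw":0.5}
    - {"x":0,"y":0,"z":0,"roll":35,"claw":0.5}

```text
clock: 45.2
eef_pos: [579.8, -173.4, 182.3]
tool_rot: [-3.141, 0.0, 1.139]
force: [0.5, -0.5, -0.4]
width: 42.2
```

Request:
send_rows:
  rows:
    - {"x":0,"y":0,"z":0,"roll":7,"claw":0.5}
    - {"x":0,"y":0,"z":0,"roll":14,"claw":0.5}
    - {"x":0,"y":0,"z":0,"roll":21,"claw":0.5}
    - {"x":0,"y":0,"z":0,"roll":28,"claw":0.5}
    - {"x":0,"y":0,"z":0,"roll":35,"claw":0.5}

```text
clock: 45.62
eef_pos: [579.8, -173.5, 182.3]
tool_rot: [-3.141, -0.0, 1.75]
force: [0.3, -0.8, 0.6]
width: 43.1
```

Request:
send_rows:
  rows:
    - {"x":0,"y":0,"z":0,"roll":7,"claw":0.5}
    - {"x":0,"y":0,"z":0,"roll":14,"claw":0.5}
    - {"x":0,"y":0,"z":0,"roll":21,"claw":0.5}
    - {"x":0,"y":0,"z":0,"roll":24,"claw":0.5}
    - {"x":0,"y":0,"z":0,"roll":24,"claw":0.5}

```text
clock: 46.03
eef_pos: [579.8, -173.6, 182.1]
tool_rot: [-3.141, -0.001, 2.164]
force: [1.2, 0.2, 0.2]
width: 42.9
```

Request:
send_rows:
  rows:
    - {"x":0,"y":0,"z":0,"roll":0,"claw":0.5}
    - {"x":0,"y":0,"z":0,"roll":0,"claw":0.5}

```text
clock: 46.2
eef_pos: [580.0, -173.3, 182.5]
tool_rot: [-3.141, -0.0, 2.161]
force: [0.3, 0.0, 0.7]
width: 42.9
```

```bash
python3 -c "
from h import *
s=ctrl.read_state();print(np.round(s['qpos'],3),s['eef_pos'],s['tool_rot'])"
```

```text
[ 0.614  0.7   -0.612  1.697  0.49   0.904  0.393] [ 579.98243088 -173.31892898  182.54086414] [-3.14134711e+00 -2.96767610e-04  2.16100955e+00]
```

Request:
send_rows:
  rows:
    - {"x":0,"y":0.1,"z":-3,"roll":0,"claw":0.5}
    - {"x":0,"y":0.1,"z":-6,"roll":0,"claw":0.5}
    - {"x":0,"y":0.1,"z":-8,"roll":0,"claw":0.5}
    - {"x":0,"y":0.1,"z":-9.2,"roll":0,"claw":0.5}
    - {"x":0,"y":0.1,"z":-9.2,"roll":0,"claw":0.5}

```text
clock: 46.62
eef_pos: [578.4, -171.9, 88.3]
tool_rot: [-3.138, -0.003, 2.162]
force: [-0.4, -1.3, 0.2]
width: 42.9
```

Request:
send_rows:
  rows:
    - {"x":0,"y":0,"z":0,"roll":0,"claw":1}
    - {"x":0,"y":0,"z":0,"roll":0,"claw":1}
    - {"x":0,"y":0,"z":0,"roll":0,"claw":1}
    - {"x":0,"y":0,"z":0,"roll":0,"claw":1}
    - {"x":0,"y":0,"z":0,"roll":0,"claw":1}

```text
clock: 47.03
eef_pos: [580.3, -172.8, 92.5]
tool_rot: [3.141, 0.001, 2.16]
force: [-2.5, -0.3, 6.7]
width: 13.2
```

Request:
send_rows:
  rows:
    - {"x":0,"y":0,"z":0,"roll":-5,"claw":1}
    - {"x":0,"y":0,"z":0,"roll":-10,"claw":1}
    - {"x":0,"y":0,"z":0,"roll":-15,"claw":1}
    - {"x":0,"y":0,"z":0,"roll":-20,"claw":1}
    - {"x":0,"y":0,"z":0,"roll":-25,"claw":1}

```text
clock: 47.45
eef_pos: [580.0, -172.9, 92.4]
tool_rot: [3.141, 0.002, 1.722]
force: [-4.7, -1.2, 6.6]
width: 12.8
```

Request:
send_rows:
  rows:
    - {"x":0,"y":0,"z":0,"roll":-5,"claw":1}
    - {"x":0,"y":0,"z":0,"roll":-10,"claw":1}
    - {"x":0,"y":0,"z":0,"roll":-15,"claw":1}
    - {"x":0,"y":0,"z":0,"roll":-20,"claw":1}
    - {"x":0,"y":0,"z":0,"roll":-25,"claw":1}

```text
clock: 47.87
eef_pos: [579.5, -172.9, 92.4]
tool_rot: [-3.142, 0.002, 1.286]
force: [-5.3, -0.7, 8.0]
width: 12.7
```

Request:
send_rows:
  rows:
    - {"x":0,"y":0,"z":0,"roll":-5,"claw":1}
    - {"x":0,"y":0,"z":0,"roll":-10,"claw":1}
    - {"x":0,"y":0,"z":0,"roll":-15,"claw":1}
    - {"x":0,"y":0,"z":0,"roll":-20,"claw":1}
    - {"x":0,"y":0,"z":0,"roll":-25,"claw":1}

```text
clock: 48.28
eef_pos: [579.2, -172.8, 92.4]
tool_rot: [-3.141, 0.001, 0.849]
force: [-5.8, -1.0, 8.9]
width: 12.9
```

Request:
send_rows:
  rows:
    - {"x":0,"y":0,"z":0,"roll":-3,"claw":1}
    - {"x":0,"y":0,"z":0,"roll":-5,"claw":1}
    - {"x":0,"y":0,"z":0,"roll":-5,"claw":1}
    - {"x":0,"y":0,"z":0,"roll":-5,"claw":1}
    - {"x":0,"y":0,"z":0,"roll":-5,"claw":1}

```text
clock: 48.7
eef_pos: [579.1, -172.7, 92.4]
tool_rot: [-3.142, 0.002, 0.767]
force: [-5.5, -0.9, 9.0]
width: 12.7
```

Turned by 1.393 rad. Now release, rise and check everything.

Request:
send_rows:
  rows:
    - {"x":0,"y":0,"z":0,"roll":0,"claw":0.5}
    - {"x":0,"y":0,"z":0,"roll":0,"claw":0.5}
    - {"x":0,"y":0,"z":0,"roll":0,"claw":0.5}
    - {"x":0,"y":0,"z":0,"roll":0,"claw":0.5}

```text
clock: 49.03
eef_pos: [580.7, -171.9, 91.0]
tool_rot: [3.141, -0.001, 0.767]
force: [0.0, -0.8, -0.7]
width: 43.0
```

Request:
send_rows:
  rows:
    - {"x":0,"y":0,"z":2,"roll":0,"claw":0.5}
    - {"x":0,"y":0,"z":5,"roll":0,"claw":0.5}
    - {"x":0,"y":0,"z":9,"roll":0,"claw":0.5}
    - {"x":-2,"y":0,"z":12,"roll":-7,"claw":0.5}
    - {"x":-5,"y":0,"z":14,"roll":-14,"claw":0.5}

```text
clock: 49.45
eef_pos: [533.8, -171.7, 233.9]
tool_rot: [3.137, -0.007, 0.518]
force: [0.2, 0.1, 0.2]
width: 42.4
```

Request:
send_rows:
  rows:
    - {"x":-1,"y":0,"z":1,"roll":-7,"claw":0.5}
    - {"x":-2,"y":0,"z":2,"roll":-14,"claw":0.5}
    - {"x":-3,"y":0,"z":3,"roll":-21,"claw":0.5}
    - {"x":-3,"y":0,"z":3,"roll":-28,"claw":0.5}
    - {"x":-3,"y":0,"z":3,"roll":-30,"claw":0.5}

```text
clock: 49.87
eef_pos: [500.2, -172.2, 261.8]
tool_rot: [3.141, -0.002, -0.007]
force: [0.6, -0.1, -0.4]
width: 42.6
```

Request:
send_rows:
  rows:
    - {"x":0,"y":0,"z":0,"roll":0,"claw":0.5}
    - {"x":0,"y":0,"z":0,"roll":0,"claw":0.5}
    - {"x":0,"y":0,"z":0,"roll":0,"claw":0.5}

```text
clock: 50.12
eef_pos: [500.3, -171.9, 260.7]
tool_rot: [-3.141, 0.0, -0.0]
force: [-0.3, 0.2, -1.1]
width: 42.5
```

```bash
python3 look.py w22 clip1:60 post1:60; python3 clips.py w22; python3 fork.py w22;  python3 - <<'E'
from h import *
f=np.load("w22.npz");C=dict(ctrl.get_calibration("wrist"));C["T"]=f["T"];d=f["d"]
K=np.array(C["intrinsics"]);v,u=np.indices(d.shape)
p=cv2.undistortPoints(np.stack([u,v],-1).reshape(-1,1,2).astype(float),K,np.array(C["dist_coeffs"],float)).reshape(*d.shape,2)
X=np.concatenate([p,np.ones_like(p[...,:1])],-1)*d[...,None]@C["T"][:3,:3].T+C["T"][:3,3]
m=(np.hypot(X[...,0]-580,X[...,1]+172)<35)&(X[...,2]>100)&(X[...,2]<112)&(d>0)
e=cv2.minAreaRect(X[m][:,:2].astype(np.float32));print("knob",m.sum(),e)
E
```

```text
50.12 [ 500.3 -171.9  260.7] [-3.1414e+00  0.0000e+00 -1.0000e-04] F [-0.3  0.2 -1.1] w 42.5
clip1 [250.5  39. ] 0.95 [ 641.5 -105.2   60. ]
clip1 [180.   43.8] 0.91 [638.1 -33.3  60. ]
clip1 [114.3  53.2] 0.84 [631.   36.8  60. ]
clip1 [49.6 57.1] 0.63 [629.8 108.8  60. ]
post1 [51.9 55.4] 0.9 [631.4 105.9  60. ]
post1 [112.   46.7] 0.77 [637.3  38.3  60. ]
post1 [248.3  35.4] 0.77 [ 644.8 -103.1   60. ]
post1 [181.2  43.8] 0.63 [638.1 -34.5  60. ]
[248.  48.] 0.9 801 z [65.5 66.8 67.7 85.7] tab [ 625.9 -104.4   84.5] flat [ 634.6 -106.7   67. ] yaw -14.3 rect [26.  17.9] 4.6
[119.  63.] 0.79 794 z [62.6 66.6 67.7 85.7] tab [618.5  32.5  83.6] flat [627.6  24.4  66.5] yaw -41.6 rect [10.  17.8] 2.2
[184.  54.] 0.65 796 z [64.3 66.7 67.7 85.9] tab [623.  -35.4  84.4] flat [631.9 -42.1  66.9] yaw -37.0 rect [24.8 18.8] 1.2
[52. 66.] 0.63 742 z [63.2 66.5 67.8 85.5] tab [616.1 102.2  83.7] flat [625.5  93.7  66.6] yaw -42.1 rect [ 9.2 19.3] 3.3
[543. 173.] 0.75 2501 z [ 9.  10.8 11.9 53.2 77.8]
handle 353 [ 500.1 -454.6   76.8] rect c [ 499.8 -455.4] [23.1 21. ] 82.1
blade 1490 [ 509.3 -453.7   11.1] rect c [ 511.  -460.2] [54.9 83.5] 86.5
knob 726 ((580.345947265625, -171.24667358398438), (41.916358947753906, 14.15630054473877), 42.900814056396484)
```

View pics/w22.png

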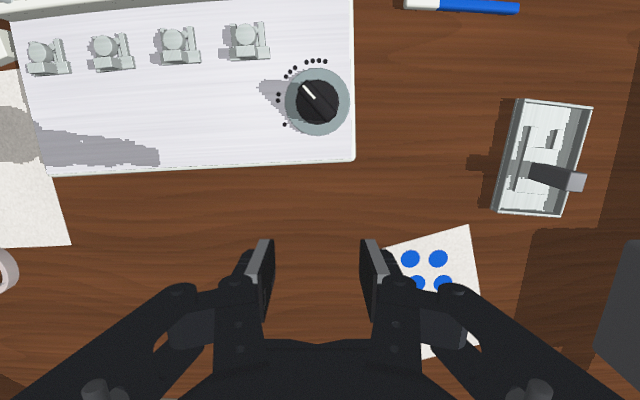

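All four clips are round their posts (row ~45), the pointer at (308,90) faces the three dots at (291,72), and the fork lies flat in the tray at (545,160). The bar turned from 123.3° to 42.9°, which is 1.40 rad.

```bash
python3 -c "
from h import *
print(ctrl.finish_job())"
```

```text
the job is handed in; nothing more can be done
None
```

The job is handed in, at about 50 s on the robot clock. All four clips were laid before their posts and snapped home with the fork. I then set the fork in the tray and turned the knob from one dot to three.

**Last checks**
- **Clips:** tab positions put each origin within about 1.5 mm of its post's axis, against a limit of 4 mm, and all lie flat on the deck. I took these positions from near views after each push. The last, more distant view gives the same within about 2 mm.
- **Selector:** the bar turned from 123.3° to 42.9°, which is 1.40 rad, and the pointer faces the three dots.
- **Fork:** flat on the tray floor, about 13 mm lengthwise and 1–2 mm crosswise from the tray's centre.
- **Robot:** it stands clear with no contact force.

**Disagreements**
- The yaw taken from the clips' flat parts is unreliable in oblique views. I used the tab outline instead.
- Fork height in hand read about 1–3 mm off between depth and measured tool height. I settled it by force when lowering into the tray; on the deck I kept the blade just clear of contact.
- I did not measure the bystanders again at the end. The arm passed clear of them on every move, and nothing in the last picture looked moved.

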